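Strip a signal lamp unit on the turntable

TASK

Take the signal lamp unit on the cast-iron turntable apart from the top down, one part at a time: the green switch flat into the orange tray, then the nickel ring down over the brass post, then the amber glass roundel flat into the round blue cradle, then the grey backplate centred and square across the two timber bearers. Lower the glass gently rather than letting it drop, and leave the red-handled hex driver and the rubber strip of standoffs where they are.

Things in the scene. Friction and masses are not known exactly. Their poses are not given: they have to be found in the camera images.
- switch: green plastic load switch, a block 32 (x) by 20 (y) by 20 high with a black rocker 16 x 10 standing 3 mm proud of its top; about 35 g. Top of the stack at the start, lying on the ring. Origin: centre of its underside; z up.
- ring: nickel-plated steel clamp ring lying flat, outer diameter 42, bore 26, 14 high; about 60 g. At the start it lies on the roundel, roughly centred, under the switch. Origin: centre of its underside; z is its axis, up.
- roundel: amber glass signal roundel, a disc of diameter 62, 20 thick, about 130 g, fragile: never let it fall freely (about 1 cm of drop is too much). At the start it lies on the backplate under the ring. Origin: centre of its underside; z up.
- backplate: grey painted metal backplate 104 (x) by 66 (y) by 16 thick with four flush screws, about 220 g. Bottom of the stack: it lies flat, roughly centred, on the fixed dark cast-iron turntable (diameter 150, top 36 above the counter, does not turn). Origin: centre of its underside; x along its length, z up.
- tray: fixed orange open tray, the switch's place: inside 60 (x) by 48 (y), outside 70 by 58, floor 4 above the counter, rim 9 above the counter (5 above its floor). Origin: centre of its underside, on the counter.
- post: fixed brass post, the ring's place: diameter 10, rising from a black rubber foot of diameter 70 whose top is 10 above the counter; the post's tip is 38 above the counter. Origin: on the post's axis at the counter. The ring is home when it lies flat on the foot round the post.
- cradle: fixed round blue dish, the roundel's place: inside diameter 86, outside 96, floor 4 above the counter, rim 8 above the counter (4 above its floor). Origin: centre of its underside, on the counter.
- rack: fixed plywood base 130 (x) by 90 (y) by 8 with two timber bearers, the backplate's place. The bearers run along its y (90 long), 20 wide, centred at x = -30 and +30, tops 24 above the counter; the space between them is 40 wide. The backplate lies on both, its length along the rack's x (either way round), centred. Origin: centre of its underside, on the counter.
- standoffs: bystander, loose: three nickel-plated hex standoffs, 11 across and 30 tall, standing in a row in a black rubber strip 70 (x) by 26 (y) by 8; 38 high in all. Origin: centre of its underside.
- driver: bystander, loose: steel hex driver lying flat; red handle 80 long, 24 wide and high, towards its -x, and a shank 85 long, 8 thick, towards its +x. Origin: where shank meets handle, at counter height.
Not all that is in view belongs to the job. What is shaped like the backplate but turquoise is not meant.

How it is judged:
On the way, in this order (a step that is already met when the one before it is completed fails the run):
1. the green switch lies flat in the orange tray, let go (horizontal distance between switch and tray below 0.024 m and z of switch in the frame of tray between 0.001 and 0.0075 m and angle between switch's own z axis and vertical below 0.1 rad and contact force between the fingers and switch below 0.1 N), for 0.2 s.
2. the nickel ring is down over the post, let go (horizontal distance between ring and post below 0.0105 m and z of ring in the frame of post between 0.007 and 0.0135 m and angle between ring's own z axis and vertical below 0.1 rad and contact force between the fingers and ring below 0.1 N), for 0.2 s.
3. the glass roundel lies flat in the blue cradle, let go (horizontal distance between roundel and cradle below 0.014 m and z of roundel in the frame of cradle between 0.001 and 0.0072 m and angle between roundel's own z axis and vertical below 0.1 rad and contact force between the fingers and roundel below 0.1 N), for 0.2 s.
4. the backplate lies square across the two bearers, let go (horizontal distance between backplate and rack below 0.015 m and z of backplate in the frame of rack between 0.021 and 0.0275 m and angle between backplate's own z axis and vertical below 0.1 rad and angle between the x axis of backplate and the x axis of rack, either way round below 0.26 rad and contact force between the fingers and backplate below 0.1 N), for 0.2 s.
At the end, for the whole second after the job is handed in: All let go, at rest and flat (0.1 rad): switch on the tray's floor (24 mm: anywhere inside), ring round the post down on its foot, roundel on the cradle's floor (14 mm: anywhere inside), backplate on both bearers within 15 mm of the rack's centre and 0.26 rad of square (all of step 1 and all of step 2 and all of step 3 and all of step 4 and linear speed of each of switch, ring, roundel, backplate below 0.02 m/s); the robot touches nothing.
It fails at once if the hex driver is shifted more than 20 mm (distance of driver from where it was at the start of the episode above 0.02 m).
It fails at once if the standoffs are shifted more than 20 mm (distance of standoffs from where it was at the start of the episode above 0.02 m).
It fails at once if the glass roundel is let fall (faster than 0.45 m/s while not held) (linear speed of roundel above 0.45 m/s and contact force between the fingers and roundel below 0.1 N).
It also fails if it takes over 128 s, if anything falls off the work surface, if the arm or the gripper's body presses on something with over 40 N, if the wrist force passes 120 N, or if a joint passes its speed limit or range.

ROBOT

A 6-joint arm with a two-finger parallel gripper is mounted at the origin on the work surface. World frame = base frame: x ahead of the robot, y to its left, z up, the work surface at z = 0. Lengths are in m, angles in rad, forces in N, time in s.
With the tool pointing down it reaches from about 0.4 to 0.925 m from the base axis. Payload 3.4 kg.
Tool frame: the origin (TCP) lies between the finger pads; the fingertips stand 22 mm ahead of it and the grasp point (between the pads) lies 3 mm ahead of it; z points along the fingers, y is the line along which they close (so a half turn about z gives the same grasp; the last joint's range is limited). The gripper opens to 85 mm and grips with 20 to 120 N. Pads are 22 mm wide; open, the fingers measure 114 mm over their backs; the gripper's body (76 mm by 85 mm) begins 54 mm behind the grasp point. The pads swing forward as they close: fully open they stand 13 mm farther back than shut.
Start: joints at [1.099, 0.307, 1.506, -0, 1.328, -0.073], TCP at [0.223, 0.53, 0.215] pointing down, gripper open.
Joint ranges: [-3.12, 3.12], [-1.05, 2.28], [0.14, 2.33], [-1.42, 4.57], [0.1, 2.73], [-2.68, 2.68]. Speed limits (rad/s): [2.57, 2.57, 3.14, 3.14, 3.14, 3.14].

INTERFACE

Orientations are given as a rotation vector (axis times angle).
In Python, from station import manip gives the robot as it stands. The module is installed in compiled form; this text tells all that it offers.
- The arm moves only by the tool arm_command, never from a script. Its arguments are lists of equal length, an entry for each row: "jaw": the finger opening in m, from 0 to 0.0854; "offset": the shift along the tool's x, y, z in m, a list of three; "dr": the turn, a rotation vector about the tool's x, y, z in degrees, a list of three. In form: {"jaw": [jaw, ...], "offset": [[dx, dy, dz], ...], "dr": [[wx, wy, wz], ...]}. A call has 1 to 10 rows; each row is the pose to reach, as a shift and turn from the pose commanded when the call began, along the tool's axes at that moment; what a row does not reach only later rows make up. A row lasts 1/12 s, in which the tool goes at most 41.7 mm and 7.16 degrees, less where a joint would pass 70% of its speed; a pose out of reach is approached as far as the arm can. A call with a gripper value outside its range is refused whole. The fingers move at their own pace and stop on an object; "force" is the grip in N (left out, the last holds). Time passes only in rows, so rows that repeat a pose let the fingers close. It gives the time, the measured TCP pose, the force, the opening and the grip force at its end, in the units of the state.
- manip.get_obs(): the state, without advancing time (a new reading comes with each control period).
- manip.grab_frame(name): name is "scene" or "side" or "wrist"; returns (picture, depth): 400x640x3 uint8, blue, green, red; 400x640 float32, m along the optical axis (not along the pixel's ray), 0 where there is no reading.
- manip.camera_info(name): a dict with "fov_y" (degrees; the focal length in pixels is half the picture's height over the tangent of half this angle, whatever the lens; pixels are square), "cx", "cy" (the principal point, pixels), "extrinsics" (4x4, takes a point from camera to world coordinates); the wrist camera has in their place "mount" (4x4, takes a point from camera to tool coordinates, whose origin is the TCP and whose axes are the flange's). Camera axes: x right, y up, looking along -z (the intrinsics and any distortion apply to the point x, -y, -z); pixel columns grow to the right and rows downward; lengths in m; the calibration is good to about 2 mm. A picture is of the moment at which its call begins: read the wrist's pose just before it. camera_info takes no time and is no camera call.
- manip.job_done(): hands the job in; it is judged then, once.
The state is a dict: "time": time; "joints": joint angles; "joint_velocities": joint speeds; "tau": joint torques, N m; "ee_pos": TCP position; "ee_rot": TCP orientation; "ft_force": force on the tool from outside, world axes, zero at the start; "wrist_torque": the same for the moment, N m; "opening": finger opening in m; "grip_force": force on a finger pad.
Only numpy, scipy, OpenCV 4.12 (cv2) and the standard library are available. Lean on these libraries where they do the work, as an engineer would, in place of code of your own. Each camera call takes 0.05 s, during which the arm holds its last target. There are 200 camera calls.

## Working session

There is one attempt and no reset: what is moved stays moved. The work goes in short steps, Python scripts to look and compute and a tool call to move; the robot and the scene stay as the last step left them, time stands still between calls to the robot, and variables do not carry over. Pictures are saved under pics/ and viewed, at most 14 in all, crops included, and the job is handed in when it is done.

Besides the shell and the picture viewer there is one more tool, called as name(argument=value, ...), one argument or row to a line, values as JSON. arm_command: Moves the arm, as the interface text tells. Its arguments: {"type":"object","properties":{"jaw":{"type":"array"},"offset":{"type":"array"},"dr":{"type":"array"},"force":{"type":"number"}},"required":["jaw","offset","dr"]}

```bash
mkdir -p pics
cat > h.py <<'E'
import numpy as np, cv2, json
from scipy.spatial.transform import Rotation as R
from station import manip
def shot(name, fn=None):
    o=manip.get_obs(); im,d=manip.grab_frame(name); c=manip.camera_info(name)
    if 'extrinsics' in c: T=np.array(c['extrinsics'])
    else:
        W=np.eye(4); W[:3,:3]=R.from_rotvec(o['ee_rot']).as_matrix(); W[:3,3]=o['ee_pos']; T=W@np.array(c['mount'])
    if fn: cv2.imwrite('pics/'+fn,im)
    f=200/np.tan(np.radians(c['fov_y'])/2)
    v,u=np.mgrid[0:400,0:640]
    dist=c.get('distortion')
    x=(u-c['cx'])/f; y=(v-c['cy'])/f
    P=np.stack([x*d,-y*d,-d],-1)@T[:3,:3].T+T[:3,3]
    P[d<=0]=np.nan
    return im,d,P,c
E
python3 - <<'E'
from h import *
o=manip.get_obs(); print({k:np.round(v,3) for k,v in o.items()})
for n in ['scene','side','wrist']:
    im,d,P,c=shot(n,n+'1.png'); np.savez(n+'1.npz',im=im,d=d,P=P); print(n,c)
E
```

```text
{'time': np.float64(0.0), 'joints': array([ 1.098,  0.308,  1.508,  0.   ,  1.328, -0.073]), 'joint_velocities': array([-0.002,  0.   , -0.   , -0.001,  0.001,  0.001]), 'tau': array([ 0.0000e+00, -4.5755e+01, -2.5192e+01, -0.0000e+00,  1.4000e-02,
       -0.0000e+00]), 'ee_pos': array([0.223, 0.529, 0.214]), 'ee_rot': array([-6.220e-01, -3.079e+00,  3.000e-03]), 'ft_force': array([-0.822,  0.943, -0.248]), 'wrist_torque': array([ 0.03 , -0.013,  0.032]), 'grip_force': np.float64(0.0), 'opening': np.float64(0.085)}
scene {'fov_y': 44.74363781346355, 'cx': 325.1475145867603, 'cy': 203.96810433130545, 'extrinsics': array([[-0.44182327, -0.66538456,  0.60171055,  1.3785619 ],
       [ 0.89694175, -0.34032523,  0.28226624,  0.36128386],
       [ 0.01696168,  0.66441111,  0.7471748 ,  1.07007915],
       [ 0.        ,  0.        ,  0.        ,  1.        ]])}
side {'fov_y': 54.65043099160632, 'cx': 318.8933736493087, 'cy': 197.1875107048621, 'extrinsics': array([[ 0.90226244,  0.30151694, -0.30823697,  0.30433621],
       [-0.43114317,  0.64108963, -0.63491704, -0.59940431],
       [ 0.00616928,  0.70575606,  0.70842806,  0.74744171],
       [ 0.        ,  0.        ,  0.        ,  1.        ]])}
wrist {'fov_y': 69.69384425819311, 'cx': 313.9906337947883, 'cy': 198.36904995784698, 'mount': array([[ 2.94799305e-04,  9.64447335e-01,  2.64274955e-01,
         6.74968619e-02],
       [ 9.99999406e-01, -5.61671082e-04,  9.34265781e-04,
         6.51089980e-04],
       [ 1.04948574e-03,  2.64274523e-01, -9.64446927e-01,
        -1.60687593e-01],
       [ 0.00000000e+00,  0.00000000e+00,  0.00000000e+00,
         1.00000000e+00]])}
```

View pics/scene1.png

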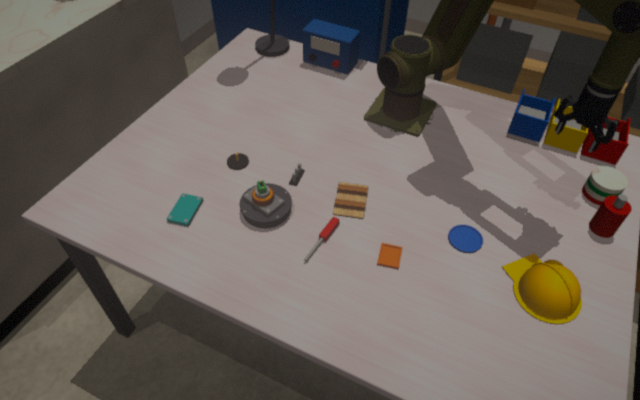

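View pics/side1.png

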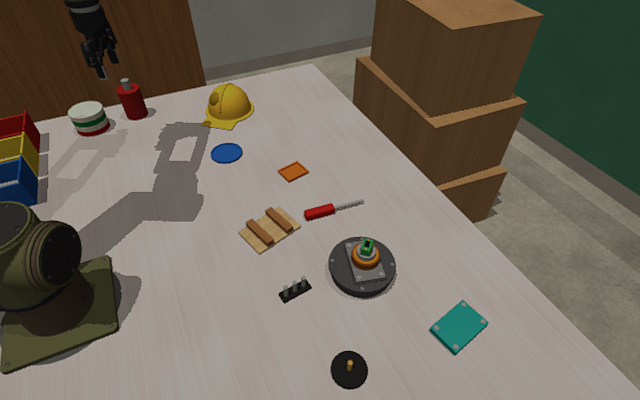

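The scene view shows the stack at (265,200), post (237,160), rack (351,200), tray (390,256), cradle (465,238), standoffs (296,174) and driver (322,240). In the side view the same things are at (365,255), (350,368), (270,229), (293,171), (227,152), (295,288) and (330,209).

```bash
cat > m.py <<'E'
from h import *
import sys
wins={'side':dict(stack=(325,230,402,300),post=(328,346,372,392),rack=(235,204,304,254),tray=(275,159,311,184),cradle=(207,140,246,166),stand=(276,272,314,304),driver=(302,195,368,222)),
'scene':dict(stack=(236,175,296,228),post=(224,148,252,170),rack=(330,180,372,220),tray=(375,241,407,272),cradle=(445,222,486,255),stand=(287,162,306,187),driver=(302,216,342,265))}
def rect(Q):
    (cx,cy),(w,h),a=cv2.minAreaRect((Q[:,:2]*1000).astype(np.float32)); return f'c=({cx:.1f},{cy:.1f}) {w:.1f}x{h:.1f} a={a:.1f} n={len(Q)}'
for cam in ['side','scene']:
    z=np.load(cam+'1.npz'); im,P=z['im'],z['P']
    hsv=cv2.cvtColor(im,cv2.COLOR_BGR2HSV)
    for k,(a,b,c,d) in wins[cam].items():
        Q=P[b:d,a:c].reshape(-1,3); H=hsv[b:d,a:c].reshape(-1,3).astype(int)
        ok=np.isfinite(Q[:,0]); Q=Q[ok];H=H[ok]
        g=Q[Q[:,2]<np.percentile(Q[:,2],15)]
        print(cam,k,'z pct',np.round(np.percentile(Q[:,2],[1,10,50,90,99])*1000,1))
        h,s,v=H.T; zz=Q[:,2]*1000
        if k=='stack':
            print(' table',rect(Q[(zz>32)&(zz<40)]),'plate',rect(Q[(zz>48)&(zz<55)]),'\n roundel',rect(Q[(zz>68)&(zz<75)]),
              'ring',rect(Q[(zz>82)&(zz<89)]),'switch',rect(Q[(zz>92)&(h>45)&(h<85)&(s>100)]))
        if k=='post': print(' foot',rect(Q[(zz>6)&(zz<15)]),'post',np.round(np.mean(Q[zz>25],0)*1000,1))
        if k=='rack':
            print(' bearers',rect(Q[zz>19]),'base',rect(Q[(zz>5)]))
        if k=='tray':
            m=(h<18)&(s>150); print(' ',rect(Q[m]),np.median(zz[m]))
        if k=='cradle':
            m=(h>95)&(h<130)&(s>120); print(' ',rect(Q[m]),np.median(zz[m]))
        if k=='stand': print(' ',rect(Q[zz>5]),rect(Q[zz>30]))
        if k=='driver': 
            m=((h<8)|(h>172))&(s>150); print(' handle',rect(Q[m]),'all',rect(Q[(zz>4)]))
E
python3 m.py; python3 -c "
import cv2
a=cv2.imread('pics/side1.png')[190:310,230:410];b=cv2.imread('pics/scene1.png')[170:235,225:375]
a=cv2.resize(a,None,fx=4,fy=4,interpolation=2);cv2.imwrite('pics/crop1.png',a)"
```

```text
side stack z pct [ -2.9  -1.1  34.5  70.4 106.3]
 table c=(610.9,-186.0) 149.0x148.3 a=87.1 n=1627 plate c=(612.8,-191.3) 105.0x66.2 a=76.0 n=552 
 roundel c=(613.2,-192.5) 58.5x60.8 a=57.3 n=252 ring c=(612.1,-193.6) 38.5x41.1 a=53.8 n=122 switch c=(613.1,-193.1) 33.0x19.0 a=45.4 n=116
side post z pct [-2.4 -0.9  8.1 11.3 35.7]
 foot c=(480.2,-369.5) 68.9x68.2 a=78.5 n=1075 post [ 479.6 -370.6   34.9]
side rack z pct [-3.  -1.5  1.5 22.8 25.4]
 bearers c=(466.0,17.2) 81.2x92.2 a=16.9 n=500 base c=(465.7,17.2) 130.3x92.1 a=16.8 n=1507
side tray z pct [-3.5 -1.8  1.1  7.6 10. ]
  c=(607.0,194.8) 77.0x61.0 a=11.8 n=353 5.511558594768817
side cradle z pct [-3.7 -1.8  1.8  6.2  8.6]
  c=(454.5,359.1) 94.6x92.0 a=59.0 n=496 4.097895445213052
side stand z pct [-2.9 -1.4  0.8 15.9 38.3]
  c=(454.5,-171.1) 69.7x27.7 a=7.6 n=398 c=(454.7,-170.9) 53.1x10.9 a=7.2 n=69
side driver z pct [-3.4 -1.8  0.1 21.3 25.2]
 handle c=(605.9,10.4) 90.3x34.6 a=4.5 n=315 all c=(643.0,7.2) 27.2x166.3 a=85.2 n=422
scene stack z pct [ -3.7  -0.6  33.7  69.9 107.3]
 table c=(596.8,-192.3) 190.1x146.8 a=23.1 n=806
[... 210 characters left out ...]
 -1.4  4.4 13.1 34.9]
 foot c=(474.3,-375.6) 98.9x67.3 a=38.0 n=253 post [ 484.2 -366.7   35.5]
scene rack z pct [-3.6 -0.5  8.1 25.1 28.4]
 bearers c=(497.6,27.1) 146.9x90.0 a=16.7 n=401 base c=(479.2,20.0) 177.3x120.6 a=23.5 n=1040
scene tray z pct [-3.1 -0.9  3.8  9.3 12.9]
  c=(608.9,194.7) 70.8x55.0 a=11.8 n=437 6.670043049187502
scene cradle z pct [-3.6 -0.7  3.7  8.4 12.1]
  c=(457.9,361.1) 93.1x91.5 a=36.8 n=687 5.32198009437046
scene stand z pct [-3.5 -1.5  2.9 25.9 39.8]
  c=(451.1,-178.8) 107.5x54.8 a=24.7 n=176 c=(458.1,-169.4) 55.2x9.3 a=8.7 n=41
scene driver z pct [-3.9 -1.9  1.4 19.4 27.2]
 handle c=(607.2,14.6) 22.2x74.5 a=84.5 n=161 all c=(640.8,7.7) 166.8x109.0 a=28.0 n=462
```

View pics/crop1.png

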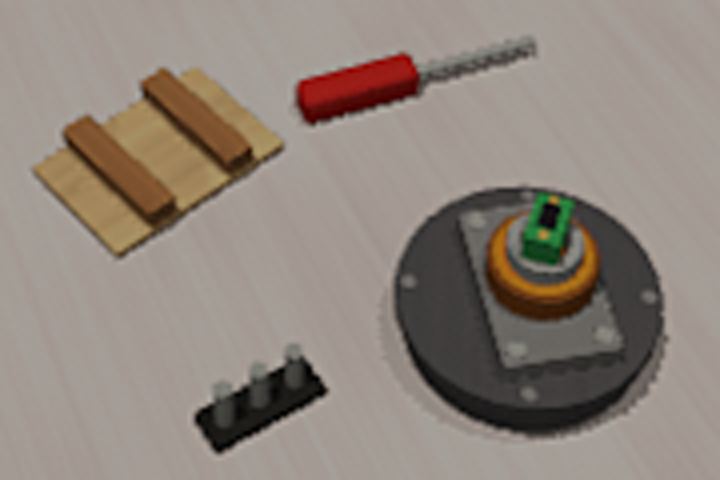

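The crop agrees with the fits: the switch's long side is at about 45°, the plate's at 76° and the rack's x at 17°. The measured sizes match the given ones. I'll add a move helper and go above the stack.

```bash
cat > plan.py <<'E'
from h import *
import sys
# plan.py x y z(mm) yaw(deg of tool y, world)  -> offset/dr from the current pose
x,y,z,a=map(float,sys.argv[1:5])
o=manip.get_obs(); C=R.from_rotvec(o['ee_rot']).as_matrix(); p=np.array(o['ee_pos'])
def tgt(a):
    t=np.radians(a); Y=np.array([np.cos(t),np.sin(t),0]); Z=np.array([0,0,-1.]); return np.stack([np.cross(Y,Z),Y,Z],1)
T=tgt(a)
yawj=a-np.degrees(np.arctan2(y,x))
print('t',round(float(o['time']),1),'pos',np.round(p*1000,1),'yaw',round(float(np.degrees(np.arctan2(C[1,1],C[0,1]))),1),'open',round(float(o['opening']),4),'grip',round(float(o['grip_force']),1),'F',np.round(o['ft_force'],1))
print('offset',np.round(C.T@(np.array([x,y,z])/1000-p),4),'dr',np.round(np.degrees(R.from_matrix(C.T@T).as_rotvec()),1),'j6~',round(-yawj))
E
python3 plan.py 616 -191 280 -44.6
```

```text
t 0.1 pos [223.  529.4 214.1] yaw 67.2 open 0.0852 grip 0.0 F [ 0.5 -0.4 -0.2]
offset [-0.6418 -0.5114 -0.0652] dr [-1.000e-01  1.000e-01  1.118e+02] j6~ 27
```

arm_command(
  jaw=[0.085,0.085,0.085,0.085,0.085,0.085,0.085,0.085,0.085,0.085],
  offset=[
    [-0.01,-0.01,-0.035],
    [-0.03,-0.025,-0.065],
    [-0.06,-0.05,-0.065],
    [-0.09,-0.072,-0.065],
    [-0.12,-0.096,-0.065],
    [-0.15,-0.12,-0.065],
    [-0.18,-0.143,-0.065],
    [-0.21,-0.167,-0.065],
    [-0.24,-0.191,-0.065],
    [-0.27,-0.215,-0.065],
  ],
  dr=[
    [0,0,5],
    [0,0,10],
    [0,0,15],
    [0,0,20],
    [0,0,25],
    [0,0,30],
    [0,0,35],
    [0,0,40],
    [0,0,45],
    [0,0,50],
  ],
)

```text
time: 0.98
ee_pos: [0.3888, 0.2251, 0.2797]
ee_rot: [-1.87, -2.524, 0.0]
ft_force: [0.0, 0.5, -0.2]
opening: 0.0852
grip_force: 0.0
```

```bash
python3 plan.py 616 -191 280 -44.6
```

```text
t 1.0 pos [388.8 225.1 279.7] yaw 16.9 open 0.0852 grip 0.0 F [ 0.   0.5 -0.2]
offset [-4.642e-01  9.620e-02 -3.000e-04] dr [-0.   0.  61.5] j6~ 27
```

arm_command(
  jaw=[0.085,0.085,0.085,0.085,0.085,0.085,0.085,0.085,0.085,0.085],
  offset=[
    [-0.035,0.007,0],
    [-0.075,0.016,0],
    [-0.115,0.024,0],
    [-0.155,0.032,0],
    [-0.195,0.04,0],
    [-0.235,0.049,0],
    [-0.275,0.057,0],
    [-0.315,0.065,0],
    [-0.355,0.074,0],
    [-0.385,0.08,0],
  ],
  dr=[
    [0,0,6],
    [0,0,12],
    [0,0,18],
    [0,0,24],
    [0,0,30],
    [0,0,36],
    [0,0,42],
    [0,0,48],
    [0,0,54],
    [0,0,59],
  ],
)

```text
time: 1.82
ee_pos: [0.5798, -0.1207, 0.2793]
ee_rot: [2.872, 1.272, -0.0]
ft_force: [0.5, 0.5, 1.3]
opening: 0.0846
grip_force: 0.0
```

```bash
python3 plan.py 616 -191 280 -44.6
python3 - <<'E'
from h import *
im,d,P,c=shot('wrist','w1.png'); np.savez('w1.npz',im=im,d=d,P=P)
E
```

```text
t 1.8 pos [ 579.8 -120.7  279.3] yaw -42.2 open 0.0846 grip 0.0 F [0.5 0.5 1.3]
offset [-0.0277  0.0741 -0.0007] dr [0.  0.  2.4] j6~ 27
```

View pics/w1.png

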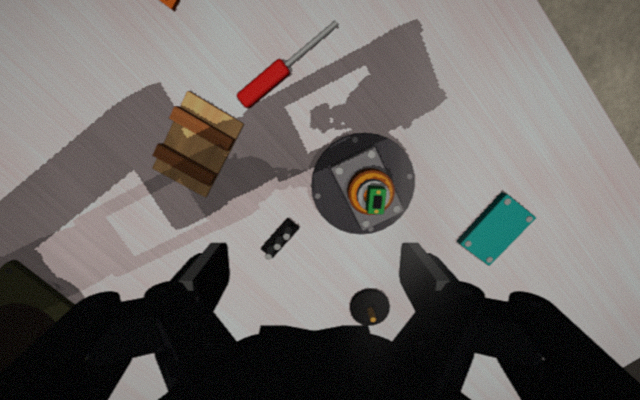

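The wrist view shows the stack at (372,190) with the switch at (377,200), the rack at (200,140), the standoffs at (280,238), the post at (371,308) and both fingertips at (220,247) and (407,247). I'll measure the same things in this cloud.

```bash
cat > wm.py <<'E'
from h import *
def rect(Q):
    if len(Q)<5: return 'none'
    (cx,cy),(w,h),a=cv2.minAreaRect((Q[:,:2]*1000).astype(np.float32)); return f'c=({cx:.1f},{cy:.1f}) {w:.1f}x{h:.1f} a={a:.1f} n={len(Q)} z={np.median(Q[:,2])*1000:.1f}'
def sel(im,P,cx,cy,r,zlo,zhi,hue=None):
    hsv=cv2.cvtColor(im,cv2.COLOR_BGR2HSV).astype(int)
    m=(np.hypot(P[...,0]-cx/1000,P[...,1]-cy/1000)<r/1000)&(P[...,2]>zlo/1000)&(P[...,2]<zhi/1000)
    if hue: m&=(hsv[...,0]>=hue[0])&(hsv[...,0]<=hue[1])&(hsv[...,1]>100)
    m=cv2.morphologyEx(m.astype(np.uint8),cv2.MORPH_OPEN,np.ones((2,2)))
    return P[m>0]
E
python3 - <<'E'
from wm import *
z=np.load('w1.npz'); im,P=z['im'],z['P']
for n,a in dict(switch=(616,-191,40,95,112,(45,90)),rocker=(616,-191,40,107,120),ring=(616,-191,40,82,89),roundel=(616,-191,50,68,75),plate=(616,-191,75,48,55),table=(616,-191,95,32,40),foot=(480,-370,50,6,15),post=(480,-370,25,25,60),base=(466,17,100,4,12),bear=(466,17,75,19,30),stand=(455,-171,30,28,60)).items(): print(n,rect(sel(im,P,*a)))
E
python3 plan.py 616 -191 170 -44.6
```

```text
switch c=(613.2,-202.0) 56.1x28.9 a=60.0 n=339 z=107.6
rocker c=(613.7,-203.2) 53.0x26.7 a=60.0 n=337 z=nan
ring c=(617.5,-191.7) 34.7x42.5 a=57.6 n=290 z=nan
roundel c=(612.6,-199.4) 52.4x70.1 a=33.0 n=663 z=nan
plate c=(616.5,-195.0) 111.4x67.6 a=75.7 n=1546 z=nan
table c=(609.7,-198.1) 146.9x165.1 a=25.3 n=4698 z=nan
foot c=(517.1,-260.9) 315.9x57.1 a=70.2 n=1064 z=nan
post c=(479.4,-379.6) 34.1x8.6 a=68.2 n=56 z=35.4
base c=(467.4,16.2) 134.0x89.2 a=16.7 n=3400 z=nan
bear c=(463.4,20.3) 90.1x94.8 a=17.2 n=1926 z=nan
stand c=(448.5,-176.5) 73.6x19.6 a=7.0 n=162 z=38.6
t 1.9 pos [ 582.7 -125.5  278.8] yaw -42.6 open 0.085 grip 0.0 F [ 4.  -2.3  0.4]
offset [-0.0254  0.0683  0.1093] dr [0.3 0.1 2. ] j6~ 27
```

arm_command(
  jaw=[0.085,0.085,0.085,0.085,0.085,0.085,0.085,0.085],
  offset=[
    [-0.008,0.02,0.022],
    [-0.016,0.042,0.045],
    [-0.024,0.06,0.065],
    [-0.025,0.066,0.075],
    [-0.025,0.067,0.079],
    [-0.025,0.067,0.079],
    [-0.025,0.067,0.079],
    [-0.025,0.067,0.079],
  ],
  dr=[
    [0,0,1],
    [0,0,2],
    [0,0,2],
    [0,0,2],
    [0,0,2],
    [0,0,2],
    [0,0,2],
    [0,0,2],
  ],
)

```text
time: 2.53
ee_pos: [0.6122, -0.1797, 0.2024]
ee_rot: [2.889, 1.233, 0.003]
ft_force: [-0.5, -0.5, -0.3]
opening: 0.0852
grip_force: 0.0
```

```bash
cat >> wm.py <<'E'
def sel(im,P,cx,cy,r,zlo,zhi,hue=None):
    hsv=cv2.cvtColor(im,cv2.COLOR_BGR2HSV).astype(int)
    m=(np.hypot(P[...,0]-cx/1000,P[...,1]-cy/1000)<r/1000)&(P[...,2]>zlo/1000)&(P[...,2]<zhi/1000)
    if hue: m&=(hsv[...,0]>=hue[0])&(hsv[...,0]<=hue[1])&(hsv[...,1]>100)
    n,l,st,_=cv2.connectedComponentsWithStats(m.astype(np.uint8))
    return P[l==1+np.argmax(st[1:,4])] if n>1 else P[:0].reshape(-1,3)
E
python3 - <<'E'
from wm import *
im,d,P,c=shot('wrist','w2.png'); np.savez('w2.npz',im=im,d=d,P=P)
for n,a in dict(switch=(616,-191,40,95,112,(45,90)),switchtop=(616,-191,40,102,120),ring=(616,-191,40,82,89),roundel=(616,-191,50,68,75),plate=(616,-191,75,48,55),table=(616,-191,95,32,40),foot=(480,-370,50,6,15),post=(480,-370,25,25,60),base=(466,17,100,4,12),bear=(466,17,75,19,30),stand=(455,-171,30,28,60)).items(): print(n,rect(sel(im,P,*a)))
E
python3 plan.py 616 -191 111 -44.6
```

```text
switch c=(616.8,-191.6) 32.0x18.7 a=46.3 n=535 z=107.7
switchtop c=(616.4,-191.4) 32.0x19.7 a=46.3 n=737 z=107.9
ring c=(618.3,-189.1) 37.3x41.0 a=48.2 n=587 z=87.4
roundel c=(618.3,-188.8) 57.8x60.6 a=48.8 n=1136 z=73.8
plate c=(616.1,-190.0) 103.8x66.2 a=75.4 n=2575 z=53.7
table c=(613.9,-185.5) 147.8x148.6 a=46.3 n=7244 z=37.7
foot c=(495.4,-353.7) 32.6x67.4 a=51.7 n=766 z=11.7
post none
base c=(469.1,18.0) 130.7x91.0 a=17.1 n=5212 z=9.6
bear c=(498.0,27.0) 20.5x91.1 a=16.9 n=1614 z=25.5
stand c=(480.6,-167.7) 9.8x8.0 a=55.6 n=77 z=38.7
t 2.6 pos [ 612.3 -179.8  202.6] yaw -43.8 open 0.0851 grip 0.0 F [ 0.6  0.7 -0. ]
offset [-0.0056  0.0102  0.0916] dr [ 0.1 -0.1  0.8] j6~ 27
```

View pics/w2.png

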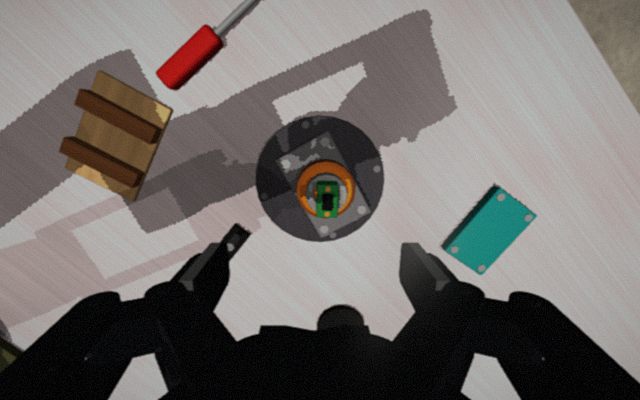

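Wrist fit: switch at (616.5,-191.5), x axis at 46°, 32x19 and 108 high. It lies between the side and scene readings. Now I'll descend with the fingers partly closed, keeping the tips above the ring.

arm_command(
  jaw=[0.05,0.05,0.05,0.05,0.05,0.05,0.05,0.05,0.05],
  offset=[
    [-0.003,0.005,0.01],
    [-0.006,0.0105,0.025],
    [-0.006,0.0105,0.045],
    [-0.006,0.0105,0.063],
    [-0.006,0.0105,0.077],
    [-0.006,0.0105,0.086],
    [-0.006,0.0105,0.091],
    [-0.006,0.0105,0.091],
    [-0.006,0.0105,0.091],
  ],
  dr=[
    [0,0,0],
    [0,0,0],
    [0,0,0],
    [0,0,0],
    [0,0,0],
    [0,0,0],
    [0,0,0],
    [0,0,0],
    [0,0,0],
  ],
)

```text
time: 3.33
ee_pos: [0.6157, -0.1924, 0.1102]
ee_rot: [2.89, 1.231, 0.001]
ft_force: [-0.4, 1.0, 0.1]
opening: 0.0501
grip_force: 0.0
```

arm_command(
  jaw=[0.01,0.01,0.01,0.01,0.01,0.01,0.01,0.01],
  offset=[
    [0,0,0],
    [0,0,0],
    [0,0,0],
    [0,0,0],
    [0,0,0],
    [0,0,0],
    [0,0,0],
    [0,0,0],
  ],
  dr=[
    [0,0,0],
    [0,0,0],
    [0,0,0],
    [0,0,0],
    [0,0,0],
    [0,0,0],
    [0,0,0],
    [0,0,0],
  ],
  force=25,
)

```text
time: 4.0
ee_pos: [0.6152, -0.1923, 0.1098]
ee_rot: [-2.89, -1.231, 0.0]
ft_force: [-0.2, 1.0, 0.4]
opening: 0.0098
grip_force: 0.0
```

```bash
python3 plan.py 608 195 160 -78.2
```

```text
t 4.0 pos [ 615.2 -192.3  109.8] yaw -43.8 open 0.0098 grip 0.0 F [-0.2  1.   0.4]
offset [ 0.2743 -0.2735 -0.0502] dr [-0.   0.  34.4] j6~ 96
```

The fingers closed to 10 mm with no grip force, so the switch is not held. I'll look before anything else.

Run:
```python
from wm import *
ims=[]
im,d,P,c=shot('side'); a=cv2.resize(im[200:310,300:420],(480,440),interpolation=2)
im,d,P,c=shot('wrist'); b=cv2.resize(im[100:400,140:500],(320,267))
b=cv2.copyMakeBorder(b,0,440-267,0,0,0)
cv2.imwrite('pics/c2.png',np.hstack([a,b]))
```

```text
(no output)
```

View pics/c2.png

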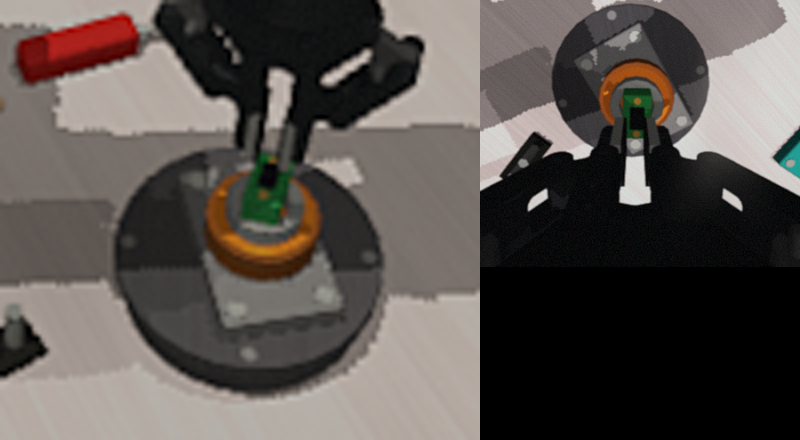

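The side view shows the tips ending beside the rocker, at the upper half of the switch, and the switch still lies on the ring. The tips may be higher than the text implies, so I'll measure them from the clouds.

Run:
```python
from wm import *
o=manip.get_obs(); C=R.from_rotvec(o['ee_rot']).as_matrix(); p=np.array(o['ee_pos']); print(p)
for cam in ['side','scene','wrist']:
    im,d,P,c=shot(cam)
    hsv=cv2.cvtColor(im,cv2.COLOR_BGR2HSV)
    T=(P-p)@C*1000
    green=(hsv[...,0]>45)&(hsv[...,0]<90)&(hsv[...,1]>100)
    m=(np.abs(T[...,0])<25)&(np.abs(T[...,1])<30)&(T[...,2]<30)&(T[...,2]>-40)
    g=T[m&green]; f=T[m&~green]
    if len(g): print(cam,'green tool',np.round(np.percentile(g,[2,50,98],axis=0),1).tolist(),len(g))
    for lo in range(-40,30,5):
        s=f[(f[:,2]>=lo)&(f[:,2]<lo+5)]
        if len(s): print('  z',lo,len(s),'x',np.round(np.percentile(s[:,0],[5,50,95]),1),'y',np.round(np.percentile(s[:,1],[5,50,95]),1))
```

```text
[ 0.61522584 -0.19227521  0.10973974]
side green tool [[-18.3, -9.9, -0.1], [-11.3, -0.4, 5.2], [12.3, 8.5, 19.6]] 115
  z -40 23 x [-13.3 -12.   -8.3] y [-20.4  -7.8  14.2]
  z -35 25 x [-13.4 -10.1   2.3] y [-19.7  -7.7  14.8]
  z -30 22 x [-13.7  -9.2  -3. ] y [-18.1  -2.3  15. ]
  z -25 17 x [-13.5 -11.4  -3.9] y [-16.1   2.4  10.1]
  z -20 3 x [-12.6 -12.5   3.4] y [-14.1 -12.3  -8.4]
  z -5 4 x [-8.2 -0.6  4.5] y [-3.8 -0.9  1. ]
  z 0 31 x [-13.3  -1.8  12. ] y [-10.8  -2.1   1.9]
  z 5 2 x [-15.8 -11.4  -7. ] y [-11.5 -11.3 -11.1]
  z 10 2 x [-14.3  -2.1  10.1] y [-9.9 -1.1  7.7]
  z 15 3 x [-17.2 -17.  -15.3] y [-9.6  0.8  6.6]
  z 20 81 x [-19.3  -6.1  11.8] y [-20.   -0.4  17.2]
  z 25 53 x [-20.5 -11.4   7.2] y [-19.7   2.   16.9]
scene green tool [[11.6, -3.7, 1.3], [14.4, 5.7, 3.1], [16.3, 10.2, 5.6]] 8
  z -40 11 x [4.3 6.9 9.4] y [-14.7   7.2  16.5]
  z -35 22 x [-5.6  7.7 12.3] y [-19.3  -6.8  16.4]
  z -30 16 x [ 0.9  8.1 12.1] y [-14.5  -1.4  13.6]
  z -25 8 x [ 5.2  9.1 10.5] y [-11.7   5.    9.6]
  z -20 3 x [-7.7  5.8  8.4] y [-13.2 -10.   -6.8]
  z -5 15 x [-5.
[... 314 characters left out ...]
17.8   2.8  19.8]
wrist green tool [[-12.4, -8.7, -34.8], [9.9, -1.3, 2.2], [17.5, 10.3, 17.2]] 1089
  z -40 301 x [-5.4  7.4 11.4] y [-17.8  -5.9  15.9]
  z -35 239 x [ 6.7  9.4 11.5] y [-18.5  -5.9  16.5]
  z -30 183 x [ 6.7 10.9 11.5] y [-17.2   4.   15.3]
  z -25 113 x [-8.9 10.7 11.3] y [-14.7   4.   11.2]
  z -20 4 x [7.4 8.3 9.5] y [4.  4.1 4.1]
  z -5 270 x [-4.7  2.2  8.4] y [-3.1  0.5  4.1]
  z 0 192 x [-14.2   2.2  15.3] y [-9.1  0.5  3.5]
  z 5 3 x [16.5 16.5 17.2] y [-9.2 -8.7  8.3]
  z 10 3 x [15.7 16.9 17. ] y [-8.9 -8.8  8.6]
  z 15 18 x [16.5 17.2 17.5] y [-9.1 -2.3  8.1]
  z 20 1109 x [-5.5  9.6 21.5] y [-18.1   0.6  18.7]
  z 25 105 x [-2.2 19.6 23. ] y [-17.5  -2.   15.5]
```

All three cameras put the fingertips at about z = 130, above the switch and roughly 20 mm behind the reported TCP, not 22 mm ahead. I'll check that against the earlier wrist frame and the current pixels.

Run:
```python
from wm import *
z=np.load('w2.npz'); d=z['d']; c=manip.camera_info('wrist'); M=np.array(c['mount']); f=200/np.tan(np.radians(c['fov_y'])/2)
v,u=np.mgrid[0:400,0:640]
def tool(d): return (np.stack([(u-c['cx'])/f*d,-(v-c['cy'])/f*d,-d],-1)@M[:3,:3].T+M[:3,3])*1000
def show(T,d,ymin,ymax,n):
    m=(d>0)&(np.abs(T[...,0])<30)&(np.abs(T[...,1])>ymin)&(np.abs(T[...,1])<ymax)&(T[...,2]<60)
    F=T[m]; print(n,'zmax pct',np.round(np.percentile(F[:,2],[50,90,98,99.8]),1))
    for s in (-1,1):
        G=F[np.sign(F[:,1])==s]; G=G[G[:,2]>np.percentile(G[:,2],90)]; print('  tip side',s,np.round(np.median(G,0),1), 'inner y',np.round(np.abs(G[:,1]).min(),1))
show(tool(d),d,30,75,'open'); 
im,d,P,cc=shot('wrist'); T=tool(d); m=(T[...,2]<-12); show(np.where(m[...,None],T,999),d,0,40,'closed')
q=np.argwhere(m&(d>0)&(np.abs(T[...,0])<30)); print('rows of finger px',q[:,0].min(),'zero depth',(d==0)[100:260,220:420].sum())
im,d,P,cc=shot('side'); 
# project expected tip positions to the side picture
o=manip.get_obs(); C=R.from_rotvec(o['ee_rot']).as_matrix(); p=np.array(o['ee_pos'])
E4=np.linalg.inv(np.array(cc['extrinsics'])); fs=200/np.tan(np.radians(cc['fov_y'])/2)
for tz in (-25,-20,0,22):
    w=C@(np.array([0,0,tz])/1000)+p; k=E4[:3,:3]@w+E4[:3,3]; print('tip z',tz,'side crop px',round((cc['cx']+fs*k[0]/-k[2]-300)*4),round((cc['cy']-fs*k[1]/-k[2]-200)*4))
```

```text
open zmax pct [-90.8 -61.6 -40.8 -33. ]
  tip side -1 [  6.8 -43.6 -49.7] inner y 42.8
  tip side 1 [  6.7  41.7 -49.5] inner y 40.9
closed zmax pct [-95.2 -65.7 -36.8 -23. ]
  tip side -1 [  9.2 -10.2 -54.1] inner y 5.9
  tip side 1 [  9.4   8.4 -54.7] inner y 4.0
rows of finger px 232 zero depth 111
tip z -25 side crop px 274 141
tip z -20 side crop px 273 148
tip z 0 side crop px 270 172
tip z 22 side crop px 266 198
```

Confirmed: the tips sit at tool z of about -22 shut and -34 open, so the real fingertips are about 22 mm behind the reported TCP. From here I'll use tip height = TCP height + 22 shut, + 24 at 42 mm, + 28 at 64 mm and + 34 open. So I open, go down 42 mm and grip.

arm_command(
  jaw=[0.045,0.045,0.045,0.045,0.045,0.045,0.045,0.045,0.045],
  offset=[
    [0,0,0],
    [0,0,0],
    [0.0015,0.001,0],
    [0.0015,0.001,0.01],
    [0.0015,0.001,0.02],
    [0.0015,0.001,0.03],
    [0.0015,0.001,0.038],
    [0.0015,0.001,0.042],
    [0.0015,0.001,0.042],
  ],
  dr=[
    [0,0,0],
    [0,0,0],
    [0,0,0],
    [0,0,0],
    [0,0,0],
    [0,0,0],
    [0,0,0],
    [0,0,0],
    [0,0,0],
  ],
)

```text
time: 5.1
ee_pos: [0.6157, -0.1915, 0.0657]
ee_rot: [-2.888, -1.23, 0.004]
ft_force: [-0.3, 0.1, -0.3]
opening: 0.0451
grip_force: 0.0
```

arm_command(
  jaw=[0.01,0.01,0.01,0.01,0.01,0.01,0.01,0.01],
  offset=[
    [0,0,0],
    [0,0,0],
    [0,0,0],
    [0,0,0],
    [0,0,0],
    [0,0,0],
    [0,0,0],
    [0,0,0],
  ],
  dr=[
    [0,0,0],
    [0,0,0],
    [0,0,0],
    [0,0,0],
    [0,0,0],
    [0,0,0],
    [0,0,0],
    [0,0,0],
  ],
  force=25,
)

```text
time: 5.77
ee_pos: [0.6171, -0.1919, 0.0679]
ee_rot: [2.89, 1.231, 0.0]
ft_force: [0.4, -1.3, -0.4]
opening: 0.0387
grip_force: 25.2
```

```bash
python3 plan.py 608 195 160 -78.2
```

```text
t 5.8 pos [ 617.1 -191.9   67.9] yaw -43.8 open 0.0387 grip 25.2 F [ 0.4 -1.3 -0.4]
offset [ 0.2728 -0.2746 -0.0921] dr [ 0.  -0.  34.4] j6~ 96
```

Run:
```python
from wm import *
im,d,P,c=shot('side'); a=cv2.resize(im[200:310,300:420],(480,440),interpolation=2)
im,d,P,c=shot('wrist'); b=cv2.resize(im[150:350,220:420],(320,320),interpolation=2)
b=cv2.copyMakeBorder(b,0,440-320,0,0,0)
cv2.imwrite('pics/c3.png',np.hstack([a,b]))
z=np.load('w2.npz');M=np.array(c['mount'])
o=manip.get_obs(); C=R.from_rotvec(o['ee_rot']).as_matrix(); p=np.array(o['ee_pos'])
T=(P-p)@C*1000
m=(np.abs(T[...,0])<13)&(np.abs(T[...,1])<45)&(np.abs(T[...,1])>12)&(T[...,2]<20)
F=T[m]; 
for lo in range(-60,20,5):
    s=F[(F[:,2]>=lo)&(F[:,2]<lo+5)]
    if len(s): print(lo,len(s),np.round(np.percentile(s[:,1],[2,98]),1),'inner',np.abs(s[:,1]).min().round(1),'x',np.round(np.percentile(s[:,0],[2,98]),1))
```

```text
-60 793 [-26.6  25. ] inner 18.2 x [-10.2  12.3]
-55 361 [-26.5  24.5] inner 18.2 x [-9.3 11.7]
-50 463 [-33.4  31.4] inner 18.2 x [-9.5 11.6]
-45 395 [-33.   31.3] inner 18.2 x [-9.3 11.7]
-40 376 [-33.4  31.4] inner 18.3 x [-10.   11.6]
-35 331 [-33.1  31.4] inner 18.3 x [-9.6 11.7]
-30 256 [-31.9  29.8] inner 18.3 x [-9.5 11.6]
-25 1067 [-20.5  18.6] inner 12.0 x [-11.3  12.3]
-20 119 [-20.2  18.3] inner 12.1 x [-11.4  12.9]
-15 19 [-20.1  17.7] inner 13.5 x [-1.6 12.4]
-10 503 [-30.   28.1] inner 12.1 x [ 3.6 12.8]
-5 43 [-31.8  29.7] inner 19.1 x [ 2.2 12.2]
10 429 [-42.9  40.7] inner 28.6 x [-11.   12.8]
15 85 [-43.3  42.5] inner 28.2 x [-11.5  12.4]
```

View pics/c3.png

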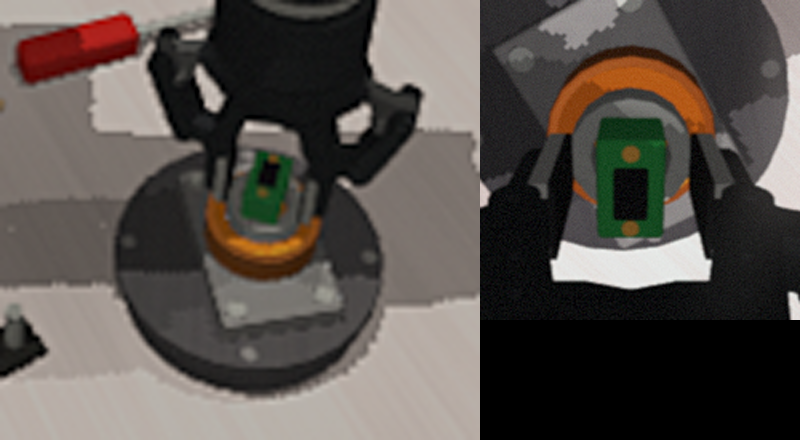

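Both views show the fingers gripping the nickel ring, with the switch standing free between them. The tips must therefore be somewhere in 72–86. If I open and rise 15 mm they land in 87–101, which is on the switch's sides for certain.

arm_command(
  jaw=[0.05,0.05,0.05,0.05,0.05,0.05,0.05,0.05],
  offset=[
    [0,0,0],
    [0,0,0],
    [0,0,0],
    [0,0,-0.005],
    [0,0,-0.01],
    [0,0,-0.015],
    [0,0,-0.015],
    [0,0,-0.015],
  ],
  dr=[
    [0,0,0],
    [0,0,0],
    [0,0,0],
    [0,0,0],
    [0,0,0],
    [0,0,0],
    [0,0,0],
    [0,0,0],
  ],
)

```text
time: 6.53
ee_pos: [0.6176, -0.1922, 0.0837]
ee_rot: [2.889, 1.231, 0.002]
ft_force: [-0.2, -0.7, -0.6]
opening: 0.05
grip_force: 0.0
```

arm_command(
  jaw=[0.012,0.012,0.012,0.012,0.012,0.012,0.012,0.012],
  offset=[
    [0,0,0],
    [0,0,0],
    [0,0,0],
    [0,0,0],
    [0,0,0],
    [0,0,0],
    [0,0,0],
    [0,0,0],
  ],
  dr=[
    [0,0,0],
    [0,0,0],
    [0,0,0],
    [0,0,0],
    [0,0,0],
    [0,0,0],
    [0,0,0],
    [0,0,0],
  ],
  force=25,
)

```text
time: 7.2
ee_pos: [0.6169, -0.1918, 0.0827]
ee_rot: [-2.89, -1.231, 0.0]
ft_force: [-0.8, -0.1, 0.9]
opening: 0.0192
grip_force: 26.2
```

```bash
python3 plan.py 608 195 140 -78.2
python3 - <<'E'
from wm import *
o=manip.get_obs(); C=R.from_rotvec(o['ee_rot']).as_matrix(); p=np.array(o['ee_pos'])
for cam in ['side','wrist']:
    im,d,P,c=shot(cam)
    T=(P-p)@C*1000; hsv=cv2.cvtColor(im,cv2.COLOR_BGR2HSV)
    gr=(hsv[...,0]>45)&(hsv[...,0]<90)&(hsv[...,1]>100)
    m=(np.abs(T[...,0])<14)&(np.abs(T[...,1])<26)&(np.abs(T[...,1])>7)&(T[...,2]<20)&(T[...,2]>-60)&~gr
    for lo in range(-44,16,4):
        s=T[m&(T[...,2]>=lo)&(T[...,2]<lo+4)]
        print(cam,lo,len(s),np.round(np.abs(s[:,1]).min(),1) if len(s) else '')
    cv2.imwrite('pics/d_'+cam+'.png',im)
a=cv2.resize(cv2.imread('pics/d_side.png')[215:285,325:405],(400,350),interpolation=2);b=cv2.resize(cv2.imread('pics/d_wrist.png')[150:325,220:420],(400,350),interpolation=2)
cv2.imwrite('pics/c4.png',np.hstack([a,b]))
E
```

```text
t 7.2 pos [ 616.9 -191.8   82.7] yaw -43.9 open 0.0192 grip 26.2 F [-0.8 -0.1  0.9]
offset [ 0.2728 -0.2744 -0.0572] dr [-0.   0.  34.3] j6~ 96
side -44 16 7.8
side -40 19 10.2
side -36 18 8.1
side -32 16 9.3
side -28 12 11.1
side -24 9 9.5
side -20 2 12.1
side -16 0 
side -12 0 
side -8 8 9.6
side -4 40 8.9
side 0 7 8.7
side 4 4 13.1
side 8 56 7.3
side 12 5 17.7
wrist -44 256 8.5
wrist -40 241 8.5
wrist -36 208 8.5
wrist -32 161 9.0
wrist -28 138 8.9
wrist -24 48 9.0
wrist -20 0 
wrist -16 0 
wrist -12 0 
wrist -8 401 9.6
wrist -4 76 10.3
wrist 0 12 15.5
wrist 4 94 12.2
wrist 8 475 11.9
wrist 12 0
```

View pics/c4.png

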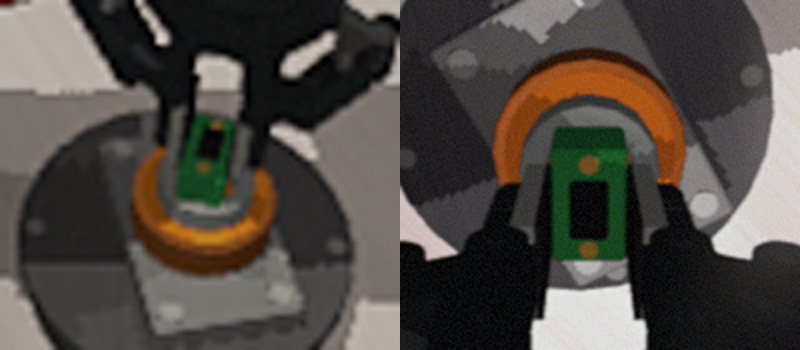

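The left crop shows the pads on both sides of the switch. The opening of 19.2 mm with 26 N confirms the grip, with the tips near 99. I lift and carry it to the tray.

arm_command(
  jaw=[0.012,0.012,0.012,0.012,0.012,0.012,0.012,0.012,0.012,0.012],
  offset=[
    [0,0,-0.01],
    [0,0,-0.03],
    [0.005,-0.005,-0.05],
    [0.02,-0.02,-0.057],
    [0.042,-0.042,-0.057],
    [0.066,-0.066,-0.057],
    [0.091,-0.091,-0.057],
    [0.116,-0.116,-0.057],
    [0.141,-0.141,-0.057],
    [0.166,-0.166,-0.057],
  ],
  dr=[
    [0,0,0],
    [0,0,0],
    [0,0,0],
    [0,0,0],
    [0,0,0],
    [0,0,0],
    [0,0,0],
    [0,0,0],
    [0,0,0],
    [0,0,0],
  ],
  force=30,
)

```text
time: 8.13
ee_pos: [0.6124, 0.0443, 0.1406]
ee_rot: [2.89, 1.231, 0.002]
ft_force: [0.4, -1.0, 0.3]
opening: 0.0192
grip_force: 30.4
```

arm_command(
  jaw=[0.012,0.012,0.012,0.012,0.012,0.012,0.012,0.012,0.012,0.012],
  offset=[
    [0.025,-0.025,0],
    [0.05,-0.05,0],
    [0.073,-0.074,0],
    [0.092,-0.094,0],
    [0.103,-0.105,0.01],
    [0.107,-0.108,0.03],
    [0.107,-0.108,0.06],
    [0.107,-0.108,0.08],
    [0.107,-0.108,0.1],
    [0.107,-0.108,0.1],
  ],
  dr=[
    [0,0,0],
    [0,0,0],
    [0,0,0],
    [0,0,0],
    [0,0,0],
    [0,0,0],
    [0,0,0],
    [0,0,0],
    [0,0,0],
    [0,0,0],
  ],
)

```text
time: 8.97
ee_pos: [0.605, 0.1933, 0.0351]
ee_rot: [-2.889, -1.231, 0.014]
ft_force: [-0.7, -0.1, -0.5]
opening: 0.0187
grip_force: 30.3
```

```bash
python3 plan.py 608 195 2 -44
python3 - <<'E'
from wm import *
im,d,P,c=shot('wrist','w5.png')
print('tray',rect(sel(im,P,608,195,50,-5,14,(3,18)))); print('switch',rect(sel(im,P,608,195,60,20,90,(45,90))))
im,d,P,c=shot('side','s5.png')
print('switch',rect(sel(im,P,608,195,60,20,90,(45,90))))
E
```

```text
t 9.0 pos [605.  193.3  35.1] yaw -43.9 open 0.0187 grip 30.3 F [-0.7 -0.1 -0.5]
offset [0.0035 0.0011 0.0331] dr [-0.2  0.4  0.1] j6~ 62
tray c=(607.9,193.2) 70.2x62.0 a=12.3 n=5658 z=7.1
switch c=(605.4,194.4) 31.9x20.4 a=46.4 n=1877 z=59.9
switch c=(600.1,190.7) 28.8x17.2 a=65.1 n=55 z=57.9
```

View pics/w5.png

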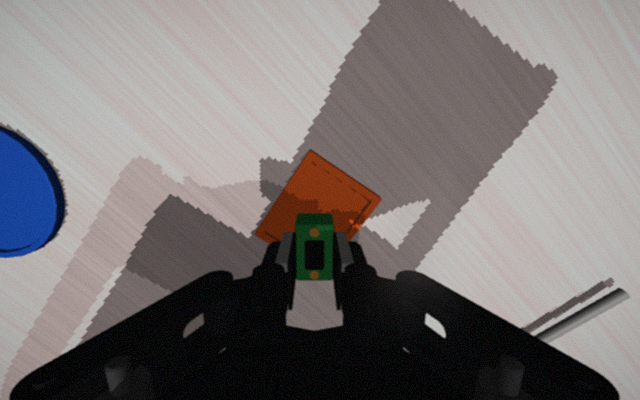

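The wrist view shows the switch held level at (315,247), over the tray at (318,200). The measured offset is under 3 mm. I lower it, release and check.

arm_command(
  jaw=[0.012,0.012,0.012,0.012,0.012,0.012],
  offset=[
    [0.001,0.001,0.01],
    [0.001,0.001,0.02],
    [0.001,0.001,0.028],
    [0.001,0.001,0.03],
    [0.001,0.001,0.03],
    [0.001,0.001,0.03],
  ],
  dr=[
    [0,0,0],
    [0,0,0],
    [0,0,0],
    [0,0,0],
    [0,0,0],
    [0,0,0],
  ],
)

```text
time: 9.57
ee_pos: [0.6099, 0.1948, 0.0097]
ee_rot: [-2.89, -1.231, 0.0]
ft_force: [0.3, 0.3, -0.1]
opening: 0.0192
grip_force: 30.3
```

```bash
python3 plan.py 608 195 2 -44;python3 plan.py 608 195 2 -44|head -1
```

```text
t 9.6 pos [609.9 194.8   9.7] yaw -43.9 open 0.0192 grip 30.3 F [ 0.3  0.3 -0.1]
offset [-0.0011 -0.0015  0.0077] dr [-0.   0.   0.1] j6~ 62
t 9.6 pos [609.9 194.8   9.7] yaw -43.9 open 0.0192 grip 30.3 F [ 0.3  0.3 -0.1]
```

arm_command(
  jaw=[0.012,0.012,0.012,0.012,0.012,0.012,0.03,0.05,0.05,0.05],
  offset=[
    [0,0,0.003],
    [0,0,0.006],
    [0,0,0.008],
    [0,0,0.0085],
    [0,0,0.0085],
    [0,0,0.0085],
    [0,0,0.0085],
    [0,0,0.0085],
    [0,0,0.0085],
    [0,0,0.0085],
  ],
  dr=[
    [0,0,0],
    [0,0,0],
    [0,0,0],
    [0,0,0],
    [0,0,0],
    [0,0,0],
    [0,0,0],
    [0,0,0],
    [0,0,0],
    [0,0,0],
  ],
)

```text
time: 10.4
ee_pos: [0.6099, 0.1948, 0.0011]
ee_rot: [-2.89, -1.231, 0.0]
ft_force: [-0.1, 0.4, -0.5]
opening: 0.0502
grip_force: 0.0
```

arm_command(
  jaw=[0.05,0.06,0.06,0.06,0.06,0.06],
  offset=[
    [0,0,0],
    [0,0,-0.015],
    [0,0,-0.045],
    [0,0,-0.08],
    [0,0,-0.11],
    [0,0,-0.12],
  ],
  dr=[
    [0,0,0],
    [0,0,0],
    [0,0,0],
    [0,0,0],
    [0,0,0],
    [0,0,0],
  ],
)

```text
time: 10.9
ee_pos: [0.613, 0.1956, 0.1264]
ee_rot: [2.889, 1.231, 0.013]
ft_force: [2.2, -0.7, 0.5]
opening: 0.0601
grip_force: 0.0
```

```bash
python3 - <<'E'
from wm import *
im,d,P,c=shot('wrist','w6.png')
print('tray',rect(sel(im,P,608,195,50,-5,14,(3,18)))); Q=sel(im,P,608,195,60,14,90,(45,90)); print('switch',rect(Q)); 
print('normal',np.linalg.svd(Q-Q.mean(0),full_matrices=False)[2][2].round(3))
E
python3 plan.py 617 -190 110 -44
```

```text
tray c=(607.1,193.4) 71.8x61.1 a=12.3 n=3266 z=7.3
switch c=(610.1,195.8) 31.3x18.8 a=45.6 n=505 z=26.6
normal [0.098 0.058 0.993]
t 10.9 pos [613.3 195.7 126.7] yaw -43.8 open 0.0599 grip 0.0 F [0.1 0.1 1. ]
offset [-0.2757  0.2698  0.0159] dr [ 0.3 -0.5  0.2] j6~ 27
```

The switch lies inside the tray at (610,196), top at about 25. Back to the stack for the ring.

arm_command(
  jaw=[0.055,0.055,0.055,0.055,0.055,0.055,0.055,0.055,0.055,0.055],
  offset=[
    [-0.015,0.015,-0.01],
    [-0.04,0.039,-0.02],
    [-0.067,0.066,-0.02],
    [-0.094,0.092,-0.02],
    [-0.121,0.118,-0.02],
    [-0.148,0.145,-0.02],
    [-0.175,0.171,-0.02],
    [-0.202,0.198,-0.02],
    [-0.229,0.224,-0.02],
    [-0.25,0.245,-0.02],
  ],
  dr=[
    [0,0,0],
    [0,0,0],
    [0,0,0],
    [0,0,0],
    [0,0,0],
    [0,0,0],
    [0,0,0],
    [0,0,0],
    [0,0,0],
    [0,0,0],
  ],
)

```text
time: 11.78
ee_pos: [0.6121, -0.1579, 0.1394]
ee_rot: [-2.89, -1.229, 0.004]
ft_force: [0.4, -0.1, 0.9]
opening: 0.0552
grip_force: 0.0
```

arm_command(
  jaw=[0.055,0.055,0.055,0.055,0.055,0.055],
  offset=[
    [-0.015,0.015,0.01],
    [-0.024,0.023,0.015],
    [-0.024,0.023,0.02],
    [-0.024,0.023,0.02],
    [-0.024,0.023,0.02],
    [-0.024,0.023,0.02],
  ],
  dr=[
    [0,0,0],
    [0,0,0],
    [0,0,0],
    [0,0,0],
    [0,0,0],
    [0,0,0],
  ],
)

```text
time: 12.28
ee_pos: [0.6133, -0.1866, 0.1211]
ee_rot: [-2.888, -1.233, 0.0]
ft_force: [-0.3, -0.2, -0.3]
opening: 0.055
grip_force: 0.0
```

```bash
python3 - <<'E'
from wm import *
im,d,P,c=shot('wrist','w7.png')
for n,a in dict(ring=(616,-191,40,82,92),roundel=(616,-191,50,68,76),plate=(616,-191,75,48,57)).items(): print(n,rect(sel(im,P,*a)))
im,d,P,c=shot('side','s7.png')
print('switch side',rect(sel(im,P,608,195,40,16,40,(45,90))), 'tray',rect(sel(im,P,608,195,50,1,14,(3,18))))
print('ring side',rect(sel(im,P,616,-191,40,82,92)))
E
python3 plan.py 617 -190 60 -44
```

```text
ring c=(617.3,-190.1) 40.7x40.8 a=59.8 n=1646 z=87.4
roundel c=(617.8,-189.6) 60.6x60.7 a=1.5 n=2268 z=73.8
plate c=(616.3,-190.0) 103.8x66.3 a=75.4 n=4426 z=53.7
switch side c=(606.3,194.1) 35.0x18.5 a=45.1 n=51 z=23.7 tray c=(604.1,193.4) 72.5x61.1 a=9.3 n=258 z=6.1
ring side c=(613.6,-191.6) 40.3x41.1 a=9.6 n=170 z=85.5
t 12.4 pos [ 613.8 -186.9  121.7] yaw -43.7 open 0.0547 grip 0.0 F [-0.3 -0.5  0.1]
offset [-0.      0.0045  0.0617] dr [ 0.  -0.   0.3] j6~ 27
```

Ring at (617.3,-190.1), top 86. The side view also confirms the switch in the tray. I go down so the tips are around 79 on the ring and close.

arm_command(
  jaw=[0.055,0.055,0.055,0.055,0.055,0.055,0.055],
  offset=[
    [0,0.003,0.01],
    [0,0.005,0.025],
    [0,0.005,0.04],
    [0,0.005,0.053],
    [0,0.005,0.06],
    [0,0.005,0.062],
    [0,0.005,0.062],
  ],
  dr=[
    [0,0,0],
    [0,0,0],
    [0,0,0],
    [0,0,0],
    [0,0,0],
    [0,0,0],
    [0,0,0],
  ],
)

```text
time: 12.97
ee_pos: [0.6167, -0.1916, 0.0586]
ee_rot: [-2.889, -1.232, 0.001]
ft_force: [0.2, 0.1, 0.6]
opening: 0.0546
grip_force: 0.0
```

arm_command(
  jaw=[0.045,0.035,0.035,0.035,0.035,0.035,0.035],
  offset=[
    [0,0,0],
    [0,0,0],
    [0,0,0],
    [0,0,0],
    [0,0,0],
    [0,0,0],
    [0,0,0],
  ],
  dr=[
    [0,0,0],
    [0,0,0],
    [0,0,0],
    [0,0,0],
    [0,0,0],
    [0,0,0],
    [0,0,0],
  ],
  force=40,
)

```text
time: 13.55
ee_pos: [0.6179, -0.1922, 0.0604]
ee_rot: [2.889, 1.231, 0.003]
ft_force: [0.5, 0.2, 5.6]
opening: 0.0391
grip_force: 40.8
```

```bash
python3 plan.py 480 -370 140 -44
```

```text
t 13.6 pos [ 617.9 -192.2   60.4] yaw -43.9 open 0.0391 grip 40.8 F [0.5 0.2 5.6]
offset [-0.2236  0.0239 -0.0798] dr [ 0.1 -0.1  0.1] j6~ 6
```

Ring gripped with 41 N. I lift it and go a little past the post, to see the post with the wrist camera.

arm_command(
  jaw=[0.035,0.035,0.035,0.035,0.035,0.035,0.035,0.035,0.035,0.035],
  offset=[
    [0,0,-0.008],
    [0,0,-0.025],
    [0,0,-0.05],
    [-0.01,0.001,-0.07],
    [-0.03,0.003,-0.08],
    [-0.055,0.005,-0.08],
    [-0.085,0.008,-0.08],
    [-0.115,0.01,-0.08],
    [-0.145,0.013,-0.08],
    [-0.175,0.016,-0.08],
  ],
  dr=[
    [0,0,0],
    [0,0,0],
    [0,0,0],
    [0,0,0],
    [0,0,0],
    [0,0,0],
    [0,0,0],
    [0,0,0],
    [0,0,0],
    [0,0,0],
  ],
)

```text
time: 14.38
ee_pos: [0.5058, -0.3297, 0.1393]
ee_rot: [-2.889, -1.232, 0.001]
ft_force: [-0.2, 0.2, -0.5]
opening: 0.0396
grip_force: 40.4
```

arm_command(
  jaw=[0.035,0.035,0.035,0.035,0.035,0.035,0.035,0.035],
  offset=[
    [-0.03,0.003,0],
    [-0.06,0.005,0],
    [-0.09,0.008,0],
    [-0.105,0.008,0],
    [-0.108,0.008,0],
    [-0.108,0.008,0],
    [-0.108,0.008,0],
    [-0.108,0.008,0],
  ],
  dr=[
    [0,0,0],
    [0,0,0],
    [0,0,0],
    [0,0,0],
    [0,0,0],
    [0,0,0],
    [0,0,0],
    [0,0,0],
  ],
)

```text
time: 15.05
ee_pos: [0.4391, -0.4114, 0.1392]
ee_rot: [-2.889, -1.233, -0.001]
ft_force: [0.5, 0.5, -0.4]
opening: 0.0395
grip_force: 40.4
```

```bash
python3 - <<'E'
from wm import *
im,d,P,c=shot('wrist','w8.png'); np.savez('w8.npz',im=im,d=d,P=P)
for n,a in dict(foot=(482,-369,50,6,16),post=(482,-369,25,28,60)).items(): print(n,rect(sel(im,P,*a)))
o=manip.get_obs(); p=np.array(o['ee_pos'])*1000; print(p.round(1))
print('ring', rect(sel(im,P,p[0],p[1],45,150,178)))
Q=sel(im,P,p[0],p[1],45,140,178); print(np.histogram(Q[:,2]*1000,bins=range(140,180,4)))
im,d,P,c=shot('scene','sc8.png'); print('roundel scene',rect(sel(im,P,618,-190,50,66,76)),'z', rect(sel(im,P,618,-190,50,76,100)))
E
python3 plan.py 482 -369 140 -44
```

```text
foot c=(483.0,-368.4) 68.7x69.0 a=2.3 n=3974 z=11.6
post c=(483.4,-368.8) 9.2x8.6 a=0.8 n=97 z=39.4
[ 439.2 -411.3  139.3]
ring c=(439.1,-406.9) 42.7x57.9 a=15.9 n=4691 z=166.3
(array([   0,    0,    0,  147,  342,  432, 3072,  270,  276]), array([140, 144, 148, 152, 156, 160, 164, 168, 172, 176]))
roundel scene c=(618.2,-188.6) 60.7x59.6 a=56.8 n=297 z=72.7 z none
t 15.2 pos [ 439.2 -411.4  139.3] yaw -43.7 open 0.0394 grip 40.4 F [-0.6  0.5 -1.3]
offset [ 0.0602  0.0016 -0.0007] dr [-0.  -0.   0.3] j6~ 7
```

View pics/w8.png

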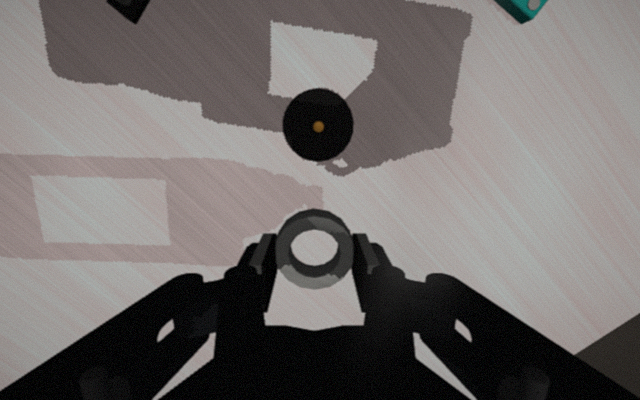

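The view shows the post tip at (318,127), and the ring held level with its centre at about (314,248).

Run:
```python
from wm import *
z=np.load('w8.npz'); P=z['P']
m=(np.abs(P[...,2]*1000-166.3)<3)
v,u=np.mgrid[0:400,0:640]
m&=(u>275)&(u<355)&(v>205)&(v<292)
Q=P[m]*1000
# circle centre from bore/outer extents along tool axes
o=manip.get_obs(); C=R.from_rotvec(o['ee_rot']).as_matrix(); T=(Q-np.array(o['ee_pos'])*1000)@C
print('x ext',np.percentile(T[np.abs(T[:,1])<4,0],[1,99]),'y ext',np.percentile(T[np.abs(T[:,0])<4,1],[1,99]))
d=(np.array([483.3,-368.6,0])-np.array(o['ee_pos'])*1000)@C; print('post tool',d.round(1))
```

```text
x ext [-18.94092019  21.69195882] y ext [-20.32519647  18.71306498]
post tool [ 61.4   2.2 139.3]
```

arm_command(
  jaw=[0.035,0.035,0.035,0.035,0.035,0.035,0.035,0.035,0.035],
  offset=[
    [0.015,0.001,0],
    [0.035,0.002,0],
    [0.052,0.003,0.01],
    [0.06,0.003,0.03],
    [0.06,0.003,0.06],
    [0.06,0.003,0.085],
    [0.06,0.003,0.1],
    [0.06,0.003,0.1],
    [0.06,0.003,0.1],
  ],
  dr=[
    [0,0,0],
    [0,0,0],
    [0,0,0],
    [0,0,0],
    [0,0,0],
    [0,0,0],
    [0,0,0],
    [0,0,0],
    [0,0,0],
  ],
)

```text
time: 15.9
ee_pos: [0.4821, -0.3702, 0.0385]
ee_rot: [-2.887, -1.232, 0.001]
ft_force: [-1.1, 0.4, -0.8]
opening: 0.0397
grip_force: 40.5
```

arm_command(
  jaw=[0.035,0.035,0.035,0.035,0.035,0.035,0.035],
  offset=[
    [0,0,0.005],
    [0,0,0.013],
    [0,0,0.021],
    [0,0,0.029],
    [0,0,0.036],
    [0,0,0.038],
    [0,0,0.038],
  ],
  dr=[
    [0,0,0],
    [0,0,0],
    [0,0,0],
    [0,0,0],
    [0,0,0],
    [0,0,0],
    [0,0,0],
  ],
)

```text
time: 16.48
ee_pos: [0.4813, -0.371, 0.0003]
ee_rot: [-2.889, -1.23, 0.001]
ft_force: [0.2, 0.1, -1.0]
opening: 0.0395
grip_force: 40.5
```

```bash
python3 plan.py 482 -369 0 -44
```

```text
t 16.5 pos [ 4.813e+02 -3.710e+02  3.000e-01] yaw -43.9 open 0.0395 grip 40.5 F [ 0.2  0.1 -1. ]
offset [ 0.0019 -0.0009  0.0003] dr [-0.1  0.   0.1] j6~ 7
```

arm_command(
  jaw=[0.035,0.035,0.035,0.045,0.055,0.06,0.06,0.06,0.06],
  offset=[
    [0,0,0.001],
    [0,0,0.0015],
    [0,0,0.0015],
    [0,0,0.0015],
    [0,0,0.0015],
    [0,0,0.0015],
    [0,0,0],
    [0,0,0],
    [0,0,-0.01],
  ],
  dr=[
    [0,0,0],
    [0,0,0],
    [0,0,0],
    [0,0,0],
    [0,0,0],
    [0,0,0],
    [0,0,0],
    [0,0,0],
    [0,0,0],
  ],
)

```text
time: 17.23
ee_pos: [0.4809, -0.3704, 0.0102]
ee_rot: [-2.887, -1.23, 0.002]
ft_force: [0.1, -1.2, -0.5]
opening: 0.0598
grip_force: 0.0
```

arm_command(
  jaw=[0.06,0.06,0.06,0.07,0.08,0.08,0.08,0.08],
  offset=[
    [0,0,-0.02],
    [0,0,-0.05],
    [-0.01,0,-0.08],
    [-0.03,0,-0.1],
    [-0.055,0,-0.12],
    [-0.06,0,-0.12],
    [-0.06,0,-0.12],
    [-0.06,0,-0.12],
  ],
  dr=[
    [0,0,0],
    [0,0,0],
    [0,0,0],
    [0,0,0],
    [0,0,0],
    [0,0,0],
    [0,0,0],
    [0,0,0],
  ],
)

```text
time: 17.9
ee_pos: [0.4401, -0.4142, 0.1312]
ee_rot: [-2.89, -1.229, -0.001]
ft_force: [0.3, 0.1, -0.6]
opening: 0.08
grip_force: 0.0
```

```bash
python3 - <<'E'
from wm import *
im,d,P,c=shot('wrist','w9.png')
for n,a in dict(ring=(483,-369,30,20,30),foot=(482,-369,50,6,16),post=(482,-369,25,33,60)).items(): print(n,rect(sel(im,P,*a)))
E
python3 plan.py 616 -190 145 -44
```

```text
ring c=(481.7,-370.1) 40.8x40.8 a=11.4 n=1049 z=25.4
foot c=(482.7,-368.7) 69.2x68.6 a=48.1 n=2624 z=11.5
post c=(483.3,-368.9) 8.3x9.5 a=46.0 n=103 z=39.3
t 17.9 pos [ 440.1 -413.5  130.5] yaw -43.9 open 0.0799 grip 0.0 F [0.1 0.6 0.3]
offset [ 0.2831 -0.0281 -0.0142] dr [-0.1 -0.   0.1] j6~ 27
```

The ring lies flat on the foot, top at 24 and centre within 2 mm of the post. Now the glass.

arm_command(
  jaw=[0.08,0.08,0.08,0.08,0.08,0.08,0.08,0.08,0.08,0.08],
  offset=[
    [0.02,-0.002,-0.014],
    [0.055,-0.005,-0.014],
    [0.09,-0.009,-0.014],
    [0.125,-0.013,-0.014],
    [0.16,-0.016,-0.014],
    [0.195,-0.02,-0.014],
    [0.23,-0.023,-0.014],
    [0.265,-0.027,-0.014],
    [0.283,-0.028,-0.014],
    [0.283,-0.028,-0.014],
  ],
  dr=[
    [0,0,0],
    [0,0,0],
    [0,0,0],
    [0,0,0],
    [0,0,0],
    [0,0,0],
    [0,0,0],
    [0,0,0],
    [0,0,0],
    [0,0,0],
  ],
)

```text
time: 18.78
ee_pos: [0.6185, -0.1857, 0.1434]
ee_rot: [-2.884, -1.238, -0.0]
ft_force: [0.4, -1.0, -0.0]
opening: 0.0799
grip_force: 0.0
```

arm_command(
  jaw=[0.08,0.08,0.08],
  offset=[
    [0,0,0],
    [0,0,0],
    [0,0,0],
  ],
  dr=[
    [0,0,0],
    [0,0,0],
    [0,0,0],
  ],
)

```text
time: 19.03
ee_pos: [0.6152, -0.1915, 0.1445]
ee_rot: [-2.889, -1.23, 0.003]
ft_force: [0.3, 0.8, 0.3]
opening: 0.08
grip_force: 0.0
```

```bash
python3 - <<'E'
from wm import *
im,d,P,c=shot('wrist','w10.png')
for n,a in dict(roundel=(617,-190,50,68,76),plate=(616,-191,75,48,57),table=(616,-191,95,32,41)).items(): print(n,rect(sel(im,P,*a)))
E
python3 plan.py 618 -190 70 -44
```

```text
roundel c=(617.7,-189.7) 60.8x60.6 a=2.2 n=4046 z=74.0
plate c=(622.9,-164.3) 50.7x66.2 a=75.4 n=2430 z=53.6
table c=(614.4,-185.5) 148.0x148.4 a=45.8 n=10424 z=37.7
t 19.1 pos [ 615.3 -191.8  144.8] yaw -43.9 open 0.08 grip 0.0 F [ 0.4 -0.5  0.1]
offset [0.0033 0.0008 0.0748] dr [-0.1  0.   0.1] j6~ 27
```

arm_command(
  jaw=[0.08,0.08,0.08,0.08,0.08,0.08,0.08,0.08,0.08,0.08],
  offset=[
    [0.003,0.001,0.015],
    [0.003,0.001,0.035],
    [0.003,0.001,0.055],
    [0.003,0.001,0.072],
    [0.003,0.001,0.083],
    [0.003,0.001,0.09],
    [0.003,0.001,0.096],
    [0.003,0.001,0.1],
    [0.003,0.001,0.102],
    [0.003,0.001,0.102],
  ],
  dr=[
    [0,0,0],
    [0,0,0],
    [0,0,0],
    [0,0,0],
    [0,0,0],
    [0,0,0],
    [0,0,0],
    [0,0,0],
    [0,0,0],
    [0,0,0],
  ],
)

```text
time: 19.92
ee_pos: [0.6193, -0.1899, 0.0435]
ee_rot: [2.89, 1.231, 0.001]
ft_force: [0.5, 0.9, 0.8]
opening: 0.0795
grip_force: 0.0
```

arm_command(
  jaw=[0.07,0.06,0.052,0.052,0.052,0.052,0.052],
  offset=[
    [0,0,0],
    [0,0,0],
    [0,0,0],
    [0,0,0],
    [0,0,0],
    [0,0,0],
    [0,0,0],
  ],
  dr=[
    [0,0,0],
    [0,0,0],
    [0,0,0],
    [0,0,0],
    [0,0,0],
    [0,0,0],
    [0,0,0],
  ],
  force=40,
)

```text
time: 20.5
ee_pos: [0.6196, -0.1899, 0.0446]
ee_rot: [2.889, 1.231, 0.002]
ft_force: [-0.9, 0.7, 6.1]
opening: 0.0597
grip_force: 42.6
```

```bash
python3 plan.py 457 361 100 -44
python3 - <<'E'
from wm import *
im,d,P,c=shot('side'); a=cv2.resize(im[205:305,310:420],(440,400),interpolation=2)
im,d,P,c=shot('wrist'); b=cv2.resize(im[130:310,190:440],(360,259),interpolation=2); b=cv2.copyMakeBorder(b,0,400-259,0,0,0)
cv2.imwrite('pics/c11.png',np.hstack([a,b]))
E
```

```text
t 20.5 pos [ 619.6 -189.9   44.6] yaw -43.8 open 0.0597 grip 42.6 F [-0.9  0.7  6.1]
offset [ 0.2847 -0.4988 -0.056 ] dr [ 0.1 -0.   0.2] j6~ 82
```

View pics/c11.png

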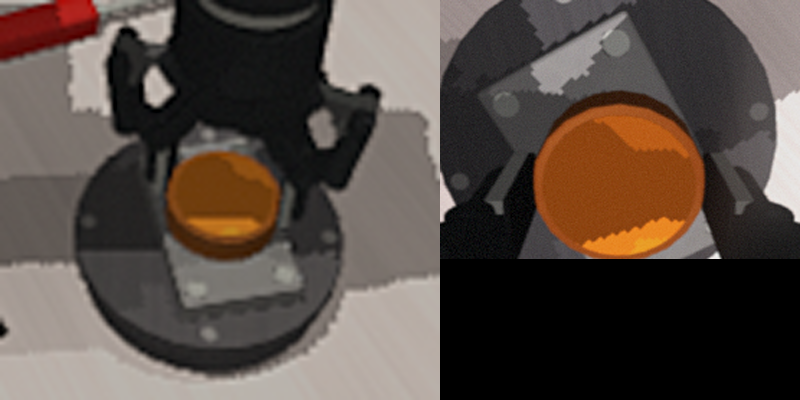

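The glass is held centrally between the pads, with an opening of 59.7 mm and 43 N. I lift gently and carry it.

arm_command(
  jaw=[0.052,0.052,0.052,0.052,0.052,0.052,0.052,0.052,0.052,0.052],
  offset=[
    [0,0,-0.003],
    [0,0,-0.01],
    [0,0,-0.022],
    [0,0,-0.036],
    [0.002,-0.004,-0.048],
    [0.008,-0.014,-0.056],
    [0.016,-0.029,-0.058],
    [0.026,-0.046,-0.058],
    [0.038,-0.066,-0.058],
    [0.051,-0.089,-0.058],
  ],
  dr=[
    [0,0,0],
    [0,0,0],
    [0,0,0],
    [0,0,0],
    [0,0,0],
    [0,0,0],
    [0,0,0],
    [0,0,0],
    [0,0,0],
    [0,0,0],
  ],
  force=50,
)

```text
time: 21.43
ee_pos: [0.589, -0.0894, 0.1012]
ee_rot: [-2.89, -1.23, 0.001]
ft_force: [1.3, 0.0, -1.2]
opening: 0.0593
grip_force: 53.9
```

arm_command(
  jaw=[0.052,0.052,0.052,0.052,0.052,0.052,0.052,0.052,0.052,0.052],
  offset=[
    [0.014,-0.025,0],
    [0.028,-0.05,0],
    [0.042,-0.075,0],
    [0.056,-0.1,0],
    [0.07,-0.125,0],
    [0.084,-0.15,0],
    [0.098,-0.175,0],
    [0.112,-0.2,0],
    [0.126,-0.225,0],
    [0.139,-0.245,0],
  ],
  dr=[
    [0,0,0],
    [0,0,0],
    [0,0,0],
    [0,0,0],
    [0,0,0],
    [0,0,0],
    [0,0,0],
    [0,0,0],
    [0,0,0],
    [0,0,0],
  ],
)

```text
time: 22.27
ee_pos: [0.5065, 0.1812, 0.1011]
ee_rot: [-2.888, -1.233, 0.003]
ft_force: [-0.2, -0.8, 0.1]
opening: 0.0592
grip_force: 53.9
```

```bash
python3 plan.py 457 361 102 -44
```

```text
t 22.3 pos [506.5 181.2 101.1] yaw -43.8 open 0.0592 grip 53.9 F [-0.2 -0.8  0.1]
offset [ 0.0956 -0.1601 -0.0007] dr [-0.1  0.1  0.2] j6~ 82
```

arm_command(
  jaw=[0.052,0.052,0.052,0.052,0.052,0.052,0.052,0.052,0.052,0.052],
  offset=[
    [0.003,-0.025,0],
    [0.006,-0.05,0],
    [0.009,-0.075,0],
    [0.012,-0.1,0],
    [0.015,-0.12,0],
    [0.016,-0.138,0],
    [0.017,-0.15,0],
    [0.017,-0.155,0],
    [0.017,-0.155,0],
    [0.017,-0.155,0],
  ],
  dr=[
    [0,0,0],
    [0,0,0],
    [0,0,0],
    [0,0,0],
    [0,0,0],
    [0,0,0],
    [0,0,0],
    [0,0,0],
    [0,0,0],
    [0,0,0],
  ],
)

```text
time: 23.1
ee_pos: [0.4096, 0.2982, 0.1013]
ee_rot: [2.889, 1.233, 0.0]
ft_force: [-0.3, -0.2, -1.7]
opening: 0.059
grip_force: 53.9
```

```bash
python3 - <<'E'
from wm import *
o=manip.get_obs(); C=R.from_rotvec(o['ee_rot']).as_matrix(); p=np.array(o['ee_pos'])*1000
im,d,P,c=shot('wrist','w12.png')
Q=sel(im,P,457,361,70,-6,14,(95,130)); print('cradle',rect(Q)); ctr=np.array(cv2.minAreaRect((Q[:,:2]*1000).astype(np.float32))[0])
G=sel(im,P,p[0],p[1],60,118,140,(3,22)); print('glass',rect(G)); T=(G*1000-p)@C
print('glass tool ext',np.percentile(T,[1,50,99],axis=0).round(1).tolist())
print('cradle tool',((np.r_[ctr,0]-p)@C).round(1))
E
python3 plan.py 457 361 102 -44
```

```text
cradle c=(457.2,361.5) 94.7x94.3 a=28.3 n=10477 z=5.8
glass c=(408.0,297.9) 62.2x59.8 a=45.4 n=10833 z=130.5
glass tool ext [[-29.1, -29.2, -30.6], [2.3, -0.7, -29.1], [28.9, 28.0, -19.3]]
cradle tool [ 78.7  -9.5 101.3]
t 23.1 pos [410.1 298.  101.3] yaw -43.8 open 0.0592 grip 53.9 F [-0.4 -0.1 -1.6]
offset [ 0.0779 -0.0099 -0.0007] dr [ 0.  -0.   0.2] j6~ 82
```

View pics/w12.png

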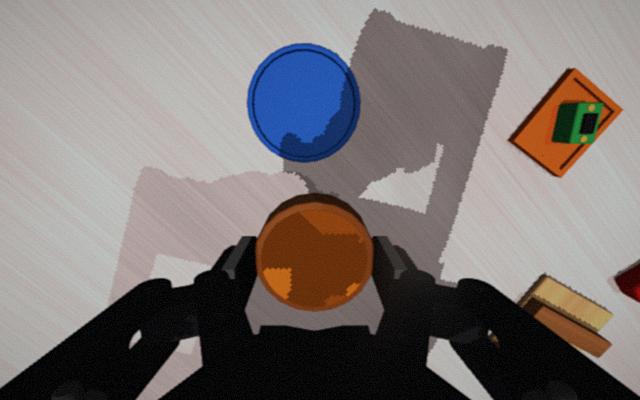

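The view shows the glass held level at (315,252), the cradle at (303,102) and the switch flat in the tray at (578,122). I move over the cradle, lower most of the way and settle.

arm_command(
  jaw=[0.052,0.052,0.052,0.052,0.052,0.052,0.052,0.052,0.052,0.052],
  offset=[
    [0.012,-0.001,0],
    [0.03,-0.003,0],
    [0.05,-0.006,0.004],
    [0.068,-0.008,0.015],
    [0.078,-0.009,0.032],
    [0.0785,-0.009,0.052],
    [0.0785,-0.009,0.072],
    [0.0785,-0.009,0.087],
    [0.0785,-0.009,0.094],
    [0.0785,-0.009,0.095],
  ],
  dr=[
    [0,0,0],
    [0,0,0],
    [0,0,0],
    [0,0,0],
    [0,0,0],
    [0,0,0],
    [0,0,0],
    [0,0,0],
    [0,0,0],
    [0,0,0],
  ],
)

```text
time: 23.98
ee_pos: [0.4578, 0.3604, 0.0044]
ee_rot: [2.89, 1.229, -0.005]
ft_force: [-0.0, -0.9, -0.6]
opening: 0.0592
grip_force: 54.0
```

arm_command(
  jaw=[0.052,0.052,0.052,0.052,0.052,0.052,0.052,0.052],
  offset=[
    [0,0,0.001],
    [0,0,0.0025],
    [0,0,0.004],
    [0,0,0.0055],
    [0,0,0.007],
    [0,0,0.008],
    [0,0,0.008],
    [0,0,0.008],
  ],
  dr=[
    [0,0,0],
    [0,0,0],
    [0,0,0],
    [0,0,0],
    [0,0,0],
    [0,0,0],
    [0,0,0],
    [0,0,0],
  ],
)

```text
time: 24.65
ee_pos: [0.4577, 0.3612, -0.0016]
ee_rot: [-2.89, -1.231, -0.0]
ft_force: [0.3, 0.1, -0.8]
opening: 0.0594
grip_force: 54.0
```

```bash
python3 plan.py 457 361 -3 -44
```

```text
t 24.6 pos [457.7 361.2  -1.6] yaw -43.8 open 0.0594 grip 54.0 F [ 0.3  0.1 -0.8]
offset [-0.0006 -0.0004  0.0014] dr [ 0.  -0.   0.2] j6~ 82
```

arm_command(
  jaw=[0.052,0.052,0.052,0.052,0.064,0.07,0.075,0.075,0.075],
  offset=[
    [0,0,0.001],
    [0,0,0.002],
    [0,0,0.002],
    [0,0,0.002],
    [0,0,0.002],
    [0,0,0.002],
    [0,0,0.002],
    [0,0,0.002],
    [0,0,0.002],
  ],
  dr=[
    [0,0,0],
    [0,0,0],
    [0,0,0],
    [0,0,0],
    [0,0,0],
    [0,0,0],
    [0,0,0],
    [0,0,0],
    [0,0,0],
  ],
)

```text
time: 25.4
ee_pos: [0.4577, 0.3611, -0.0039]
ee_rot: [2.89, 1.231, -0.0]
ft_force: [0.2, 0.7, -0.5]
opening: 0.0747
grip_force: 0.0
```

arm_command(
  jaw=[0.08,0.08,0.08,0.08,0.08,0.08,0.08,0.08],
  offset=[
    [0,0,-0.003],
    [0,0,-0.015],
    [0,0,-0.04],
    [0,0,-0.07],
    [0,0,-0.1],
    [0,0,-0.12],
    [0,0,-0.12],
    [0,0,-0.12],
  ],
  dr=[
    [0,0,0],
    [0,0,0],
    [0,0,0],
    [0,0,0],
    [0,0,0],
    [0,0,0],
    [0,0,0],
    [0,0,0],
  ],
)

```text
time: 26.07
ee_pos: [0.4586, 0.3617, 0.1179]
ee_rot: [-2.89, -1.231, -0.006]
ft_force: [-0.1, 0.1, -0.8]
opening: 0.0797
grip_force: 0.0
```

```bash
python3 - <<'E'
from wm import *
im,d,P,c=shot('wrist','w13.png')
print('cradle',rect(sel(im,P,457,361,70,-6,14,(95,130))),'glass',rect(sel(im,P,457,361,60,18,40,(3,22))))
E
python3 plan.py 616 -190 125 -14.5
```

```text
cradle c=(457.5,361.6) 94.6x94.0 a=63.1 n=3751 z=6.4 glass c=(457.0,361.5) 59.6x59.6 a=47.8 n=3308 z=26.0
t 26.1 pos [457.6 361.  116.5] yaw -43.8 open 0.0802 grip 0.0 F [-0.9 -0.7 -0.6]
offset [-0.2876  0.496  -0.0086] dr [  0.   -0.  -29.3] j6~ -3
```

The glass is home: centre within 1 mm, top at 24. Back for the backplate, with the fingers turned across its width.

arm_command(
  jaw=[0.085,0.085,0.085,0.085,0.085,0.085,0.085,0.085,0.085,0.085],
  offset=[
    [-0.008,0.013,-0.009],
    [-0.025,0.043,-0.009],
    [-0.043,0.074,-0.009],
    [-0.061,0.105,-0.009],
    [-0.079,0.136,-0.009],
    [-0.097,0.167,-0.009],
    [-0.115,0.198,-0.009],
    [-0.133,0.229,-0.009],
    [-0.151,0.26,-0.009],
    [-0.169,0.291,-0.009],
  ],
  dr=[
    [0,0,0],
    [0,0,-3],
    [0,0,-6],
    [0,0,-9],
    [0,0,-12],
    [0,0,-15],
    [0,0,-18],
    [0,0,-21],
    [0,0,-25],
    [0,0,-29.3],
  ],
)

```text
time: 26.95
ee_pos: [0.5492, 0.0351, 0.124]
ee_rot: [-2.48, -1.925, 0.005]
ft_force: [1.0, 0.4, -0.4]
opening: 0.0852
grip_force: 0.0
```

```bash
python3 plan.py 616 -190 125 -14.5
```

```text
t 26.9 pos [549.2  35.1 124. ] yaw -14.4 open 0.0852 grip 0.0 F [ 1.   0.4 -0.4]
offset [-0.2015  0.1205 -0.0012] dr [-0.2  0.1  0.1] j6~ -3
```

arm_command(
  jaw=[0.085,0.085,0.085,0.085,0.085,0.085,0.085,0.085,0.085,0.085],
  offset=[
    [-0.03,0.018,0],
    [-0.06,0.036,0],
    [-0.09,0.053,0],
    [-0.12,0.071,0],
    [-0.15,0.089,0],
    [-0.18,0.107,0],
    [-0.193,0.116,0],
    [-0.193,0.116,0],
    [-0.193,0.116,0],
    [-0.193,0.116,0],
  ],
  dr=[
    [0,0,0],
    [0,0,0],
    [0,0,0],
    [0,0,0],
    [0,0,0],
    [0,0,0],
    [0,0,0],
    [0,0,0],
    [0,0,0],
    [0,0,0],
  ],
)

```text
time: 27.78
ee_pos: [0.6128, -0.1772, 0.1243]
ee_rot: [-2.482, -1.92, 0.002]
ft_force: [0.4, 0.6, 1.3]
opening: 0.0848
grip_force: 0.0
```

```bash
python3 - <<'E'
from wm import *
im,d,P,c=shot('wrist','w14.png')
for n,a in dict(plate=(616,-190,75,48,57),table=(616,-191,95,32,41),base=(469,18,100,5,13)).items(): print(n,rect(sel(im,P,*a)))
E
python3 plan.py 616.2 -190 26 -14.6
```

```text
plate c=(616.4,-190.2) 104.1x66.2 a=75.4 n=8936 z=53.7
table c=(613.9,-185.6) 148.5x148.4 a=15.6 n=11546 z=37.7
base c=(469.3,17.7) 130.4x90.2 a=16.7 n=6793 z=9.6
t 27.8 pos [ 613.  -176.7  124.6] yaw -14.5 open 0.0849 grip 0.0 F [0.  0.1 0.3]
offset [-0.0121  0.0067  0.0985] dr [-0.2 -0.   0.1] j6~ -3
```

arm_command(
  jaw=[0.085,0.085,0.085,0.085,0.085,0.085,0.085,0.085,0.085,0.085],
  offset=[
    [-0.006,0.004,0.01],
    [-0.012,0.0075,0.028],
    [-0.012,0.0075,0.048],
    [-0.012,0.0075,0.065],
    [-0.012,0.0075,0.078],
    [-0.012,0.0075,0.087],
    [-0.012,0.0075,0.093],
    [-0.012,0.0075,0.097],
    [-0.012,0.0075,0.098],
    [-0.012,0.0075,0.098],
  ],
  dr=[
    [0,0,0],
    [0,0,0],
    [0,0,0],
    [0,0,0],
    [0,0,0],
    [0,0,0],
    [0,0,0],
    [0,0,0],
    [0,0,0],
    [0,0,0],
  ],
)

```text
time: 28.67
ee_pos: [0.6188, -0.1917, 0.0275]
ee_rot: [2.484, 1.922, 0.0]
ft_force: [-0.8, -0.0, -0.6]
opening: 0.0849
grip_force: 0.0
```

arm_command(
  jaw=[0.075,0.065,0.056,0.056,0.056,0.056,0.056,0.056],
  offset=[
    [0,0,0],
    [0,0,0],
    [0,0,0],
    [0,0,0],
    [0,0,0],
    [0,0,0],
    [0,0,0],
    [0,0,0],
  ],
  dr=[
    [0,0,0],
    [0,0,0],
    [0,0,0],
    [0,0,0],
    [0,0,0],
    [0,0,0],
    [0,0,0],
    [0,0,0],
  ],
  force=70,
)

```text
time: 29.33
ee_pos: [0.6214, -0.1928, 0.0315]
ee_rot: [2.48, 1.918, 0.006]
ft_force: [-1.1, 0.5, 14.3]
opening: 0.056
grip_force: 7.1
```

arm_command(
  jaw=[0.056,0.056,0.056,0.056,0.056,0.056,0.056,0.056,0.056],
  offset=[
    [0,0,-0.004],
    [0,0,-0.012],
    [0,0,-0.025],
    [0,0,-0.04],
    [0,0,-0.055],
    [0,0,-0.065],
    [0,0,-0.07],
    [0,0,-0.07],
    [0,0,-0.07],
  ],
  dr=[
    [0,0,0],
    [0,0,0],
    [0,0,0],
    [0,0,0],
    [0,0,0],
    [0,0,0],
    [0,0,0],
    [0,0,0],
    [0,0,0],
  ],
)

```text
time: 30.08
ee_pos: [0.6184, -0.1917, 0.0973]
ee_rot: [-2.485, -1.922, 0.0]
ft_force: [0.1, 0.5, 0.3]
opening: 0.0561
grip_force: 0.0
```

```bash
python3 - <<'E'
from wm import *
o=manip.get_obs(); C=R.from_rotvec(o['ee_rot']).as_matrix(); p=np.array(o['ee_pos'])*1000
im,d,P,c=shot('wrist','w15.png')
Q=sel(im,P,p[0],p[1],80,105,135); print('plate',rect(Q)); Q=sel(im,P,p[0],p[1],80,118,130); n=np.linalg.svd(Q-Q.mean(0),full_matrices=False)[2][2]; print(n.round(3))
E
python3 plan.py 469.3 17.9 98 -73.1
```

```text
plate c=(584.2,-182.0) 22.6x14.1 a=75.5 n=445 z=129.5
[ 0.986 -0.115  0.123]
t 30.1 pos [ 618.  -191.6   96.7] yaw -14.6 open 0.0562 grip 0.0 F [-0.4  0.7 -0.2]
offset [ 0.1654 -0.1965 -0.0011] dr [-0.1  0.  58.5] j6~ 75
```

View pics/w15.png

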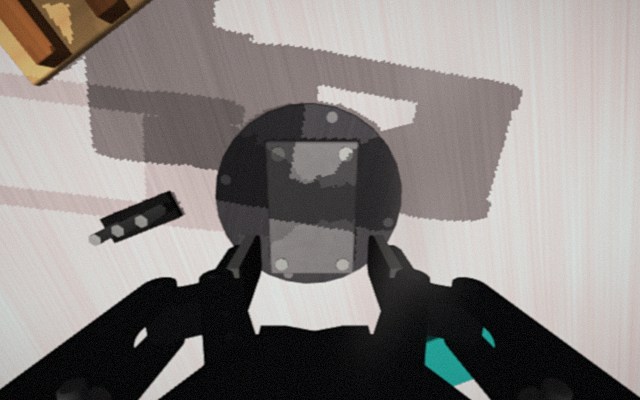

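The jaw went past 66 mm with 14 N upward, and the plate stayed on the table. The image shows it at (312,210) between the fingers. The tips only scraped its top, so at this opening they are about 25 mm above the TCP reading. I re-measure the plate, then go down 10 mm deeper.

arm_command(
  jaw=[0.085,0.085,0.085,0.085,0.085],
  offset=[
    [0,0,0],
    [0,0,0],
    [0,0,0],
    [0,0,0],
    [0,0,0],
  ],
  dr=[
    [0,0,0],
    [0,0,0],
    [0,0,0],
    [0,0,0],
    [0,0,0],
  ],
)

```text
time: 30.55
ee_pos: [0.6184, -0.1917, 0.0969]
ee_rot: [-2.484, -1.922, 0.001]
ft_force: [0.1, -0.1, 0.6]
opening: 0.0852
grip_force: 0.0
```

```bash
python3 - <<'E'
from wm import *
im,d,P,c=shot('wrist')
for n,a in dict(plate=(616,-190,75,48,57),table=(616,-191,95,32,41)).items(): print(n,rect(sel(im,P,*a)))
E
python3 plan.py 616.5 -190 16 -14.6
```

```text
plate c=(615.9,-190.0) 104.0x66.2 a=75.5 n=11642 z=53.7
table c=(614.1,-185.5) 148.5x148.3 a=66.5 n=14668 z=37.6
t 30.6 pos [ 618.4 -191.8   97. ] yaw -14.6 open 0.085 grip 0.0 F [ 0.5 -0.4 -0.7]
offset [ 0.0012 -0.0023  0.081 ] dr [-0. -0.  0.] j6~ -3
```

arm_command(
  jaw=[0.085,0.085,0.085,0.085,0.085,0.085,0.085,0.085,0.085],
  offset=[
    [0.001,-0.0015,0.012],
    [0.001,-0.0015,0.032],
    [0.001,-0.0015,0.05],
    [0.001,-0.0015,0.063],
    [0.001,-0.0015,0.072],
    [0.001,-0.0015,0.077],
    [0.001,-0.0015,0.081],
    [0.001,-0.0015,0.081],
    [0.001,-0.0015,0.081],
  ],
  dr=[
    [0,0,0],
    [0,0,0],
    [0,0,0],
    [0,0,0],
    [0,0,0],
    [0,0,0],
    [0,0,0],
    [0,0,0],
    [0,0,0],
  ],
  force=40,
)

```text
time: 31.35
ee_pos: [0.6178, -0.1906, 0.0168]
ee_rot: [2.484, 1.922, 0.001]
ft_force: [0.3, -0.5, 0.6]
opening: 0.0848
grip_force: 0.0
```

arm_command(
  jaw=[0.078,0.072,0.066,0.06,0.058,0.058,0.058,0.058],
  offset=[
    [0,0,0],
    [0,0,0],
    [0,0,0],
    [0,0,0],
    [0,0,0],
    [0,0,0],
    [0,0,0],
    [0,0,0],
  ],
  dr=[
    [0,0,0],
    [0,0,0],
    [0,0,0],
    [0,0,0],
    [0,0,0],
    [0,0,0],
    [0,0,0],
    [0,0,0],
  ],
)

```text
time: 32.02
ee_pos: [0.6175, -0.1905, 0.0174]
ee_rot: [2.484, 1.922, 0.001]
ft_force: [-0.5, 1.5, 5.7]
opening: 0.0647
grip_force: 46.3
```

```bash
python3 plan.py 469.3 17.9 98 -73.1
```

```text
t 32.0 pos [ 617.5 -190.5   17.4] yaw -14.5 open 0.0647 grip 46.3 F [-0.5  1.5  5.7]
offset [ 0.1645 -0.1957 -0.0808] dr [ 0.  -0.  58.6] j6~ 75
```

Held at 64.7 mm with 46 N. I lift, then swing it over to the rack.

arm_command(
  jaw=[0.058,0.058,0.058,0.058,0.058,0.058,0.058,0.058,0.058,0.058],
  offset=[
    [0,0,-0.004],
    [0,0,-0.014],
    [0,0,-0.03],
    [0,0,-0.05],
    [0.005,-0.006,-0.068],
    [0.016,-0.019,-0.078],
    [0.032,-0.038,-0.081],
    [0.05,-0.059,-0.081],
    [0.068,-0.081,-0.081],
    [0.086,-0.102,-0.081],
  ],
  dr=[
    [0,0,0],
    [0,0,0],
    [0,0,0],
    [0,0,2],
    [0,0,6],
    [0,0,11],
    [0,0,16],
    [0,0,21],
    [0,0,26],
    [0,0,31],
  ],
  force=70,
)

```text
time: 32.85
ee_pos: [0.5391, -0.0807, 0.0976]
ee_rot: [-2.911, -1.181, 0.0]
ft_force: [-0.0, 0.3, -3.2]
opening: 0.0646
grip_force: 79.1
```

```bash
python3 plan.py 469.5 17.3 98 -73.1
```

```text
t 32.9 pos [539.1 -80.7  97.6] yaw -45.8 open 0.0646 grip 79.1 F [-0.   0.3 -3.2]
offset [ 0.0184 -0.1188 -0.0004] dr [-0.   0.  27.3] j6~ 75
```

arm_command(
  jaw=[0.058,0.058,0.058,0.058,0.058,0.058,0.058,0.058,0.058,0.058],
  offset=[
    [0.004,-0.024,0],
    [0.008,-0.048,0],
    [0.012,-0.072,0],
    [0.015,-0.095,0],
    [0.017,-0.108,0],
    [0.018,-0.114,0],
    [0.018,-0.116,0],
    [0.018,-0.116,0],
    [0.018,-0.116,0],
    [0.018,-0.116,0],
  ],
  dr=[
    [0,0,5],
    [0,0,10],
    [0,0,15],
    [0,0,20],
    [0,0,24],
    [0,0,27],
    [0,0,27.5],
    [0,0,27.5],
    [0,0,27.5],
    [0,0,27.5],
  ],
)

```text
time: 33.68
ee_pos: [0.4726, 0.0133, 0.0975]
ee_rot: [3.107, 0.464, 0.001]
ft_force: [0.3, 0.0, -3.6]
opening: 0.0641
grip_force: 79.1
```

```bash
python3 - <<'E'
from wm import *
im,d,P,c=shot('wrist','w16.png')
o=manip.get_obs(); p=np.array(o['ee_pos'])*1000
print('plate',rect(sel(im,P,p[0],p[1],75,126,138))); print('base',rect(sel(im,P,469,18,100,5,13)),'bear',rect(sel(im,P,469,18,80,21,30)))
im,d,P,c=shot('side','s16.png')
print('side plate',rect(sel(im,P,p[0],p[1],75,126,138)))
E
python3 plan.py 469.5 17.3 6 -73.1
```

```text
plate c=(478.3,12.5) 92.7x84.5 a=16.7 n=24237 z=133.5
base c=(519.7,33.9) 24.3x90.2 a=17.0 n=3105 z=9.6 bear none
side plate c=(448.3,5.9) 65.7x85.9 a=11.7 n=636 z=131.5
t 33.8 pos [472.4  13.3  97.3] yaw -73.1 open 0.0639 grip 79.1 F [ 0.2 -0.3 -2.8]
offset [-0.0017 -0.0047  0.0913] dr [ 0. -0.  0.] j6~ 75
```

View pics/w16.png

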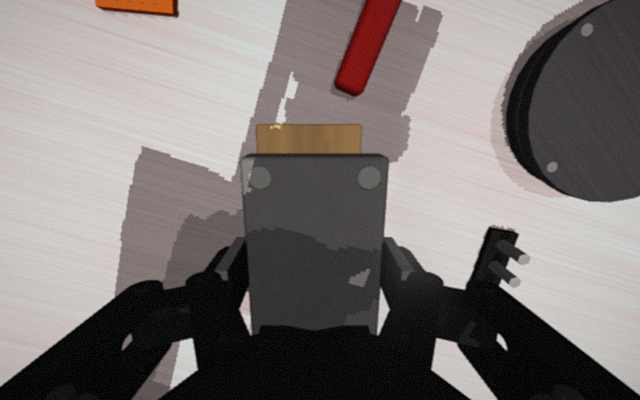

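The view shows the plate held level and square over the rack. The base's far edge runs parallel to it, and computing back from that edge puts the rack centre at (469.2,18.4). I lower it.

arm_command(
  jaw=[0.058,0.058,0.058,0.058,0.058,0.058,0.058,0.058,0.058,0.058],
  offset=[
    [-0.001,-0.003,0.008],
    [-0.002,-0.005,0.022],
    [-0.002,-0.005,0.04],
    [-0.002,-0.005,0.058],
    [-0.002,-0.005,0.072],
    [-0.002,-0.005,0.081],
    [-0.002,-0.005,0.086],
    [-0.002,-0.005,0.087],
    [-0.002,-0.005,0.087],
    [-0.002,-0.005,0.087],
  ],
  dr=[
    [0,0,0],
    [0,0,0],
    [0,0,0],
    [0,0,0],
    [0,0,0],
    [0,0,0],
    [0,0,0],
    [0,0,0],
    [0,0,0],
    [0,0,0],
  ],
)

```text
time: 34.62
ee_pos: [0.4691, 0.018, 0.0108]
ee_rot: [3.107, 0.463, 0.002]
ft_force: [-0.5, -0.7, -2.8]
opening: 0.0639
grip_force: 79.0
```

arm_command(
  jaw=[0.058,0.058,0.058,0.058,0.07,0.08,0.085,0.085,0.085,0.085],
  offset=[
    [0,0,0.002],
    [0,0,0.004],
    [0,0,0.0045],
    [0,0,0.0045],
    [0,0,0.0045],
    [0,0,0.0045],
    [0,0,0.0045],
    [0,0,0.0045],
    [0,0,0.0045],
    [0,0,0.0045],
  ],
  dr=[
    [0,0,0],
    [0,0,0],
    [0,0,0],
    [0,0,0],
    [0,0,0],
    [0,0,0],
    [0,0,0],
    [0,0,0],
    [0,0,0],
    [0,0,0],
  ],
)

```text
time: 35.45
ee_pos: [0.4686, 0.018, 0.0059]
ee_rot: [3.107, 0.463, 0.0]
ft_force: [-0.8, -1.0, -0.3]
opening: 0.0849
grip_force: 0.0
```

arm_command(
  jaw=[0.085,0.085,0.085,0.085,0.085,0.085,0.085,0.085],
  offset=[
    [0,0,-0.005],
    [0,0,-0.02],
    [0,0,-0.045],
    [0,0,-0.075],
    [0,0,-0.11],
    [0,0,-0.14],
    [0,0,-0.14],
    [0,0,-0.14],
  ],
  dr=[
    [0,0,0],
    [0,0,0],
    [0,0,0],
    [0,0,0],
    [0,0,0],
    [0,0,0],
    [0,0,0],
    [0,0,0],
  ],
)

```text
time: 36.12
ee_pos: [0.4701, 0.018, 0.148]
ee_rot: [3.106, 0.463, 0.008]
ft_force: [-0.5, 0.3, -0.2]
opening: 0.0847
grip_force: 0.0
```

```bash
python3 - <<'E'
from wm import *
im,d,P,c=shot('wrist','w17.png')
print('plate',rect(sel(im,P,469,18,80,36,46)),'base',rect(sel(im,P,469,18,100,5,13)))
im,d,P,c=shot('side','s17.png')
for n,a in dict(plate=(466,17,80,34,46),ring=(480,-370,35,20,30),glass=(455,360,60,18,40,(3,22)),switch=(606,194,40,16,40,(45,90)),stand=(455,-171,40,30,45),handle=(606,10,60,12,30)).items(): print(n,rect(sel(im,P,*a)))
E
python3 plan.py 469.5 17.3 150 -73.1
```

```text
plate c=(467.6,19.0) 102.7x66.1 a=16.8 n=7078 z=41.7 base c=(519.1,33.9) 24.8x89.8 a=17.0 n=1553 z=9.5
plate c=(464.0,17.5) 104.6x67.9 a=16.7 n=913 z=39.7
ring c=(478.9,-370.6) 40.4x38.8 a=60.9 n=259 z=23.6
glass c=(453.4,358.1) 60.2x59.7 a=40.3 n=218 z=23.2
switch c=(605.4,193.4) 34.4x19.1 a=45.2 n=51 z=24.3
stand c=(433.7,-173.4) 11.1x8.1 a=68.1 n=26 z=36.6
handle c=(612.5,9.0) 25.5x105.0 a=84.2 n=293 z=22.1
t 36.2 pos [467.5  18.1 145.4] yaw -73.1 open 0.0851 grip 0.0 F [-0.1 -0.4  0.4]
offset [ 0.0016  0.0013 -0.0046] dr [-0.   0.1  0. ] j6~ 75
```

The plate is on both bearers: top 40, within 2 mm of centre, angle 16.8° against 17°. The switch, ring and glass are all still in place, so I hand in.

```bash
python3 -c "
from station import manip
print(manip.job_done())"
```

```text
the job is handed in; nothing more can be done
None
```

I took the unit apart in order and handed the job in after about 36 s: switch in the tray, ring over the post, glass in the cradle and backplate square on both bearers, each checked in the camera images; the hand-in returned no verdict.

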